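Clamp a two-part plaster mould with a removable crank

ROBOT

A 7-joint arm with a two-finger parallel gripper is mounted at the origin on the work surface. World frame = base frame: x ahead of the robot, y to its left, z up, the work surface at z = 0. Lengths are in m, angles in rad, forces in N, time in s.
With the tool pointing down it reaches from about 0.4 to 0.875 m from the base axis. Payload 19.3 kg.
Tool frame: the origin (TCP) lies midway between the tips of the shut fingers; the grasp point (between the pads) lies 19 mm behind it; z points along the fingers, y is the direction in which the jaws open and shut (so a half turn about z gives the same grasp; the last joint's range is limited). The gripper opens to 85 mm and grips with 20 to 120 N. Pads are 22 mm wide; open, the fingers measure 114 mm over their backs; the gripper's body (76 mm by 85 mm) begins 54 mm behind the grasp point. The pads swing forward as they close: fully open they stand 13 mm farther back than shut.
Start: joints at [1.272, 0.521, -0.036, 1.599, 0.021, 1.021, -0.113], TCP at [0.142, -0.609, 0.231] pointing down, gripper open.
Joint ranges: [-2.91, 2.91], [-0.3, 2.13], [-1.5, 1.42], [0.17, 2.43], [-1.26, 4.41], [0.16, 1.93], [-2.52, 2.52]. Speed limits (rad/s): [1.89, 1.89, 2.39, 2.39, 3.01, 3.01, 3.01].

INTERFACE

Orientations are given as [roll, pitch, yaw] about the fixed x, y, z axes, in that order (R = Rz(yaw) Ry(pitch) Rx(roll)).
In Python, from workcell import telemetry, cams, workorder gives the robot as it stands. The module is installed in compiled form; this text tells all that it offers.
- The arm moves only by the tool apply_moves, never from a script. Its argument "steps" is a list of rows, each a list of 4 numbers: the shift along the tool's x, y, z in cm, then the turn about the tool's z in rad. A call has exactly 10 rows; each row is the pose to reach, as a shift and turn from the pose commanded when the call began, along the tool's axes at that moment; what a row does not reach only later rows make up. A row lasts 1/12 s, in which the tool goes at most 41.7 mm and 7.16 degrees, less where a joint would pass 70% of its speed; a pose out of reach is approached as far as the arm can. A call with a gripper value outside its range is refused whole. "claw" is the closure, from 0 (fully open) to 1 (shut), set as the call begins (left out, the last holds). The fingers move at their own pace and stop on an object; "force" is the grip in N (left out, the last holds). Time passes only in rows, so rows that repeat a pose let the fingers close, or fill a call up. It gives the time, the measured TCP pose, the force and the opening at its end, in the units of the state.
- telemetry.observe(): the state, without advancing time (a new reading comes with each control period).
- cams.grab_frame(name): name is "scene" or "top" or "wrist"; returns a dict with "color" (384x512x3 uint8, red, green, blue), "mtx" (3x3 intrinsics, pixels), "k1" (the pictures are not rectified: a ray, as slopes to the right and down, at radius r is drawn at 1 + k1 r^2 times it, then the intrinsics apply), "eye" and "orientation" of the camera in the world; the wrist camera has in their place "T_tool_cam" (4x4, takes a point from camera to tool coordinates, whose origin is the TCP and whose axes are the flange's). Camera axes: x right, y down, z forward; pixel columns grow to the right and rows downward; lengths in m; the calibration is good to about 2 mm. A picture is of the moment at which its call begins: read the wrist's pose just before it. There is no depth.
- workorder.job_done(): hands the job in, once; it reports no verdict.
Trained networks look in the newest picture that a camera, given by its name, has taken for a name from the list of things; names that differ only in an ending like _2 or _b are one class to them, and where a whole thing is asked for, a point or a joint stands for the part that bears it (a point fixed in the world has none). Each returns a list of dicts, best first, with "score" (0 to 1); they miss things now and then, are a little off and sometimes report something else, mostly with a low value. They report only what shows in the picture. A call takes as long as a camera call. They do not tell look-alikes from the thing itself.
- cams.find_in(camera, name): "box" ([left, top, width, height] in pixels, round what is visible of it).
- cams.pinpoint(camera, name): "uv" ([column, row] in pixels: a listed point, or the origin of a listed thing).
The state is a dict: "clock": time; "qpos": joint angles; "qd": joint speeds; "joint_efforts": joint torques, N m; "position": TCP position; "tool_rot": TCP orientation; "force": force on the tool from outside, world axes, zero at the start; "moment": the same for the moment, N m; "grip_width": finger opening in m.
Only numpy, scipy, OpenCV 4.12 (cv2) and the standard library are available. Lean on these libraries where they do the work, as an engineer would, in place of code of your own. Each camera call takes 0.05 s, during which the arm holds its last target. There are 200 camera calls.

TASK

Make the two-part plaster casting mould ready to pour: stand both halves upright in the channel of the mould clamp, the thicker half towards the fixed end and their hollow faces towards each other. Then fit the loose crank fully down onto the clamp's square shaft end and wind it clockwise through the turns it takes, until the halves are pressed together and against the fixed end and the jaw's sprung pad is clearly pushed in. Leave the crank on the shaft, and leave the mug, the beaker and the wooden slat where they are.

Things in the scene. Friction and masses are not known exactly. Their poses are not given: they have to be found in the camera images.
- clamp: Mould clamp, fixed: grey base, x -55..55, y -115..175 mm in its frame, z up, origin on the table; its top at z = 10 is the channel floor. Channel 70 mm wide (x -35..35) between low rails (29 mm tall, outer faces x = +-43), y -90..75. Fixed end: steel block 72 mm tall, y -115..-90. Moving jaw 70 mm tall. Gear head y 105..165, 70 mm tall, with a collar (44 mm across) up to z = 80 at y = 135.
- fixed_face (a point): Point on the channel floor (10 mm above the table) at the middle of the fixed end's face, at x = 0, y = -90 mm in the clamp's frame; axes as the clamp's, +y points along the channel to the jaw.
- pad_face (a point): Middle of the front of the moving jaw's sprung wooden pad (62 mm wide, 56 mm high), 42 mm above the table; axes as the clamp's; it looks to the clamp's -y. At the start it stands 122 to 130 mm from the fixed end; both halves together need 93 mm, so there is about 30 mm of play when packing.
- shaft (a joint): Angle of the clamp's vertical shaft, rad, growing clockwise seen from above; 0 to 18.85 (3 turns) between stops, starts at 0 to 3.5. A clockwise turn moves the jaw 15 mm towards the fixed end. With both halves packed the pad meets them at about 15.5 and is pushed in about 8 mm at the end stop (safe to reach); 17.5 is wound well. Stiff (0.2 Nm), stays where it is left.
- pad (a joint): How far the jaw's pad is pushed back against its springs, m: 0 free, up to 0.010; the spring takes 3 N to start and 2.5 N per mm more. 0.003 or more with both halves in is clamped.
- shaft_base (a point): Foot of the square shaft end, on its axis, on top of the collar (80 mm above the table). The shaft end is 16 mm square and stands 25 mm above this point (top 8 mm tapered to 9 mm square). The point's z axis is the shaft's; its x and y axes are normal to the flats and turn with the shaft.
- crank: Loose crank, dark steel, 0.4 kg, standing on its hub, handle up. Origin on the hub's axis at the underside. Hub 32 mm square, 60 mm tall; square socket 19 mm wide, 27 mm deep in the underside, sides along its x and y. Flat arm 18 mm wide (z 22..32) along +x to 84 mm; counterweight 30 mm across at x = -45 (z 23..41). Fits the shaft in any of 4 quarter turns; fully on, origin is at shaft_base.
- crank_handle (a point): Middle of the crank's upright handle, a free-spinning black sleeve 22 mm in diameter and 44 mm tall (z 35..79 mm above the crank's underside; this point at 57 mm), 70 mm from the hub's axis along the crank's +x.
- thick_half: The thicker plaster mould half, white, 60 (x) x 55 (y) x 75 (z) mm, 0.24 kg or so. Origin at the centre of its underside, z up. Its hollow (half-cup open at the top, 42 mm wide, 21 mm deep) is in its +y face.
- thick_half_face (a point): Middle of the thicker half's hollow face (27.5 mm from the centre along its +y, 37.5 mm above its underside); axes as the half's.
- thin_half: The thinner plaster mould half, white, 60 (x) x 38 (y) x 75 (z) mm, 0.15 kg or so. Origin at the centre of its underside, z up. Its hollow is in its -y face. Both halves stand in the channel with their axes along the clamp's.
- thin_half_face (a point): Middle of the thinner half's hollow face (19 mm from the centre along its -y, 37.5 mm above its underside); axes as the half's.
- mug: White ceramic mug, bystander, 80 mm across, 95 mm tall, origin at the centre of its underside, handle at its +y.
- beaker: White plastic beaker, bystander, 76 mm across, 100 mm tall, origin at the centre of its underside.
- slat: Wooden slat, bystander, 200 x 35 x 12 mm, lying along its x axis, origin at the centre of its underside.
Not all that is in view belongs to the job. Leave any purple look-alike of the thick_half alone. There is more than one size of the crank; the one meant has the size given above.

How it is judged:
By the outcome, as a careful person would: the job done as asked, in the order asked, and still so for the second after the job is handed in, with the robot touching nothing.
It also fails if it takes over 72 s, if anything falls off the work surface, if the arm or the gripper's body presses on something with over 40 N, if the wrist force passes 120 N, or if a joint passes its speed limit or range.

## Working session

There is one attempt and no reset: what is moved stays moved. The work goes in short steps, Python scripts to look and compute and a tool call to move; the robot and the scene stay as the last step left them, time stands still between calls to the robot, and variables do not carry over. Pictures are saved under pics/ and viewed, about 8 in all and at most 12, crops included, and the job is handed in when it is done.

Besides the shell and the picture viewer there is one more tool, called as a command line: name --pt "numbers of a row" for each row, then --argument value for the rest. apply_moves: Moves the arm, as the interface text tells. Its arguments: {"type":"object","properties":{"steps":{"type":"array"},"claw":{"type":"number"},"force":{"type":"number"}},"required":["steps"]}

```bash
mkdir -p pics; cat > h.py <<'E'
import numpy as np, cv2
from scipy.spatial.transform import Rotation as R
from workcell import telemetry, cams, workorder
def cam(f,st=None):
    K=np.array(f["mtx"])
    if "T_tool_cam" in f:
        st=st or telemetry.observe()
        T=np.eye(4);T[:3,:3]=R.from_euler('xyz',st["tool_rot"]).as_matrix();T[:3,3]=st["position"]
        T=T@np.array(f["T_tool_cam"]);return K,f["k1"],T[:3,3],T[:3,:3]
    o=np.array(f["orientation"])
    Rm=o if o.shape==(3,3) else R.from_euler('xyz',o).as_matrix()
    return K,f["k1"],np.array(f["eye"]),Rm
def ray(c,uv):
    K,k1,e,Rm=c
    d=np.array([(uv[0]-K[0,2])/K[0,0],(uv[1]-K[1,2])/K[1,1]]);s=d.copy()
    for _ in range(30): s=d/(1+k1*(s@s))
    return e,Rm@np.array([s[0],s[1],1])
def onz(c,uv,z):
    e,d=ray(c,uv);return e+d*(z-e[2])/d[2]
def proj(c,p):
    K,k1,e,Rm=c
    q=Rm.T@(np.array(p)-e);s=q[:2]/q[2];s=s*(1+k1*(s@s))
    return np.array([K[0,0]*s[0]+K[0,2],K[1,1]*s[1]+K[1,2]])
E
python3 - <<'E'
from h import *
st=telemetry.observe();print({k:np.round(v,3).tolist() for k,v in st.items()})
ims=[]
N=dict(fixed_face=.01,pad_face=.042,shaft_base=.08,crank=0,crank_handle=.057,thick_half=0,thick_half_face=.0375,thin_half=0,thin_half_face=.0375,mug=0,beaker=0,slat=0,clamp=0)
for n in ["scene","top","wrist"]:
    f=cams.grab_frame(n);c=cam(f,st);cv2.imwrite(f"pics/{n}0.png",f["color"][:,:,::-1]);np.save(f"{n}0.npy",np.array([0]))
    print(n,f["k1"],np.round(f["mtx"],1).tolist(),np.round(c[2],3),np.round(c[3],2).tolist())
    ims.append(f["color"][:,:,::-1])
    if n!="wrist":
      for k,z in N.items():
        print(k,[(np.round(d["uv"]).tolist(),round(d["score"],2),np.round(onz(c,d["uv"],z)[:2],3).tolist()) for d in cams.pinpoint(n,k)[:4]])
E
```

```text
{'clock': 0.0, 'qpos': [1.272, 0.522, -0.036, 1.6, 0.021, 1.021, -0.113], 'qd': [-0.0, 0.0, -0.001, -0.001, 0.001, -0.001, -0.001], 'joint_efforts': [-0.0, -92.711, 1.98, -36.992, 0.018, 0.008, -0.0], 'position': [0.142, -0.608, 0.231], 'tool_rot': [-3.14, 0.0, 0.229], 'force': [0.319, -0.186, -0.075], 'moment': [0.017, -0.011, -0.02], 'grip_width': 0.086}
scene -0.034481057032322876 [[378.2, 0.0, 258.9], [0.0, 378.2, 192.1], [0.0, 0.0, 1.0]] [ 0.986 -0.571  1.125] [[0.76, 0.54, -0.35], [0.65, -0.65, 0.41], [-0.0, -0.53, -0.84]]
fixed_face [([261.0, 222.0], 0.67, [0.607, -0.121])]
pad_face [([287.0, 197.0], 0.71, [0.625, -0.005])]
shaft_base [([305.0, 170.0], 0.45, [0.616, 0.101])]
crank [([123.0, 283.0], 0.9, [0.417, -0.553]), ([202.0, 213.0], 0.61, [0.428, -0.219])]
crank_handle [([182.0, 195.0], 0.77, [0.357, -0.234]), ([94.0, 251.0], 0.64, [0.299, -0.548])]
thick_half [([252.0, 147.0], 0.78, [0.373, 0.106]), ([243.0, 173.0], 0.76, [0.427, -0.005])]
thick_half_face [([259.0, 145.0], 0.76, [0.405, 0.108])]
thin_half [([286.0, 134.0], 0.82, [0.428, 0.242])]
thin_half_face [([280.0, 
[... 925 characters left out ...]
4, -0.012]), ([206.0, 264.0], 0.65, [0.373, 0.105])]
thick_half_face [([237.0, 244.0], 0.88, [0.431, 0.007]), ([202.0, 253.0], 0.82, [0.403, 0.112])]
thin_half [([165.0, 248.0], 0.64, [0.424, 0.231])]
thin_half_face [([167.0, 249.0], 0.55, [0.417, 0.218])]
mug [([362.0, 188.0], 0.96, [0.612, -0.385])]
beaker [([260.0, 138.0], 0.57, [0.776, -0.061]), ([277.0, 188.0], 0.5, [0.611, -0.115])]
slat [([96.0, 180.0], 0.63, [0.636, 0.458])]
clamp [([251.0, 188.0], 0.57, [0.611, -0.033]), ([279.0, 187.0], 0.57, [0.615, -0.121])]
wrist 0.008713570847813943 [[273.4, 0.0, 253.9], [0.0, 273.4, 193.9], [0.0, 0.0, 1.0]] [ 0.218 -0.591  0.373] [[0.23, -0.93, -0.3], [-0.97, -0.22, -0.07], [-0.0, 0.3, -0.95]]
```

```bash
python3 - <<'E'
import cv2,numpy as np
a=cv2.imread('pics/top0.png');b=cv2.imread('pics/scene0.png')
cv2.imwrite('pics/v1.png',cv2.resize(a[110:330,50:512],(800,381),interpolation=cv2.INTER_CUBIC))
cv2.imwrite('pics/v2.png',cv2.resize(b[100:325,70:380],(800,581),interpolation=cv2.INTER_CUBIC))
E
```

```text
(no output)
```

View pics/v1.png

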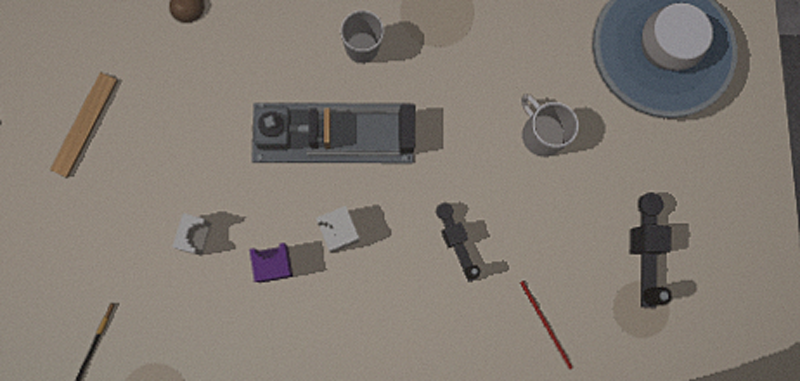

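View pics/v2.png

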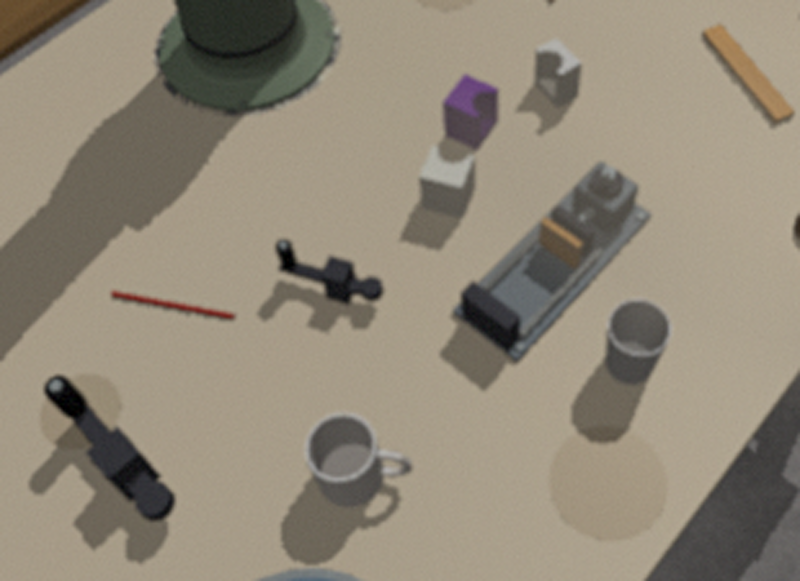

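Look-alikes for the crank in the top image are the large one at px (420,247), handle offset about 110 mm, and the small one at px (311,246), handle offset about 70 mm. I choose the small one. For the thick half there is white at (244,242) and purple at (206,264); I choose the white. The thin half is at (165,248). In the overviews the clamp lies along world +y, with its fixed end at px (281,187). Next I move above the white block for a close look.

apply_moves --pt "26 -14.5 -7 0.23" --pt "26 -14.5 -7 0.23" --pt "26 -14.5 -7 0.23" --pt "26 -14.5 -7 0.23" --pt "26 -14.5 -7 0.23" --pt "26 -14.5 -7 0.23" --pt "26 -14.5 -7 0.23" --pt "39.8 -48 -7 0.23" --pt "39.8 -48 -7 0.23" --pt "39.8 -48 -7 0.23" --claw 0

```text
clock: 2.28
position: [0.375, -0.293, 0.2992]
tool_rot: [3.141, -0.0, -0.001]
force: [0.8, 0.6, 0.1]
grip_width: 0.0853
```

apply_moves --pt "3.5 -31 -2 0" --pt "3.5 -31 -2 0" --pt "3.5 -31 -2 0" --pt "3.5 -31 -2 0" --pt "3.5 -31 -2 0" --pt "3.5 -31 -2 0" --pt "3.5 -31 -2 0" --pt "3.5 -31 -2 0" --pt "3.5 -31 -2 0" --pt "3.5 -31 -2 0"

```text
clock: 3.12
position: [0.4103, 0.0158, 0.3193]
tool_rot: [3.142, -0.0, 0.001]
force: [0.6, -0.5, 0.1]
grip_width: 0.0853
```

```bash
python3 - <<'E'
from h import *
st=telemetry.observe();print(st["clock"],np.round(st["position"],3),np.round(st["tool_rot"],3),np.round(st["qpos"],2))
f=cams.grab_frame("wrist");c=cam(f,st);np.save('w1.npy',f["color"])
import pickle;pickle.dump((f,st),open('w1.pkl','wb'))
N=dict(fixed_face=.01,pad_face=.042,shaft_base=.08,crank=0,crank_handle=.057,thick_half=0,thick_half_face=.0375,thin_half=0,thin_half_face=.0375)
for k,z in N.items():
    print(k,[(np.round(d["uv"]).tolist(),round(d["score"],2),np.round(onz(c,d["uv"],z)[:2],3).tolist()) for d in cams.pinpoint("wrist",k)[:4]])
cv2.imwrite('pics/w1.png',cv2.resize(f["color"][:,:,::-1],(800,600),interpolation=cv2.INTER_CUBIC))
E
```

```text
3.1167 [0.41  0.016 0.319] [ 3.142e+00 -0.000e+00  1.000e-03] [ 0.2   0.09 -0.41  1.98  0.04  1.08 -1.8 ]
fixed_face [([350.0, 12.0], 0.73, [0.615, -0.12])]
pad_face [([269.0, 5.0], 0.82, [0.614, -0.003]), ([122.0, 143.0], 0.34, [0.435, 0.217])]
shaft_base []
crank [([395.0, 142.0], 0.62, [0.431, -0.218])]
crank_handle [([422.0, 196.0], 0.98, [0.356, -0.245])]
thick_half [([273.0, 138.0], 0.77, [0.438, -0.015]), ([210.0, 173.0], 0.66, [0.378, 0.093])]
thick_half_face [([259.0, 149.0], 0.88, [0.426, 0.009]), ([201.0, 160.0], 0.69, [0.408, 0.1]), ([124.0, 150.0], 0.27, [0.424, 0.217])]
thin_half [([120.0, 141.0], 0.73, [0.433, 0.239])]
thin_half_face [([123.0, 150.0], 0.85, [0.425, 0.22]), ([424.0, 195.0], 0.58, [0.351, -0.26])]
```

View pics/w1.png

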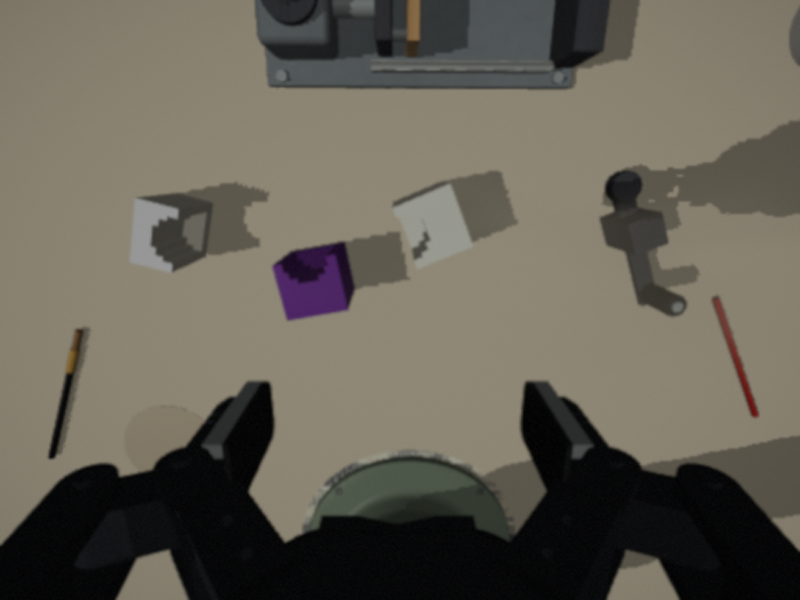

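The white block at (435,225) stands upright. Its shadowed hollow opens left (+y), and it is separate from the purple one at (315,280). The thin half at (170,235) has its hollow facing right (−y), and the crank hub is at (632,228). Now I measure exact poses on rectified planes.

```bash
cat >> h.py <<'E'
def rect(f,c,z,x0,x1,y0,y1,mm=0.5):
    # metric map: rows = x decreasing from x1, cols = y decreasing from y1 (wrist-like view)
    xs=np.arange(x1,x0,-mm/1e3);ys=np.arange(y1,y0,-mm/1e3)
    X,Y=np.meshgrid(xs,ys,indexing='ij');K,k1,e,Rm=c
    P=np.stack([X,Y,np.full_like(X,z)],-1)-e;q=P@Rm
    s=q[...,:2]/q[...,2:];s=s*(1+k1*(s**2).sum(-1,keepdims=True))
    return cv2.remap(f["color"],(K[0,0]*s[...,0]+K[0,2]).astype('f4'),(K[1,1]*s[...,1]+K[1,2]).astype('f4'),cv2.INTER_LINEAR)
E
python3 - <<'E'
from h import *
import pickle
f,st=pickle.load(open('w1.pkl','rb'));c=cam(f,st)
out=[]
for nm,(x,y,z) in dict(thick=(.435,-.008,.075),thin=(.43,.235,.075)).items():
    im=rect(f,c,z,x-.06,x+.06,y-.06,y+.06)
    g=im.min(-1);m=(g>135).astype('u1')*255
    m=cv2.morphologyEx(m,cv2.MORPH_OPEN,np.ones((5,5)))
    cs,_=cv2.findContours(m,0,2);ct=max(cs,key=cv2.contourArea);r=cv2.minAreaRect(ct)
    cx=x+.06-r[0][1]*.0005;cy=y+.06-r[0][0]*.0005
    B=cv2.boxPoints(r)
    print(nm,(round(cx,4),round(cy,4)),np.array(r[1])*.5,r[2],[(round(x+.06-b[1]*.0005,4),round(y+.06-b[0]*.0005,4)) for b in B],np.percentile(g,[5,50,90,99]))
    v=im.copy();cv2.polylines(v,[B.astype(int)],True,(255,0,0),1);out+=[v]
im=rect(f,c,.012,.50,.62,-.06,.06);out.append(im)
im=rect(f,c,.032,.34,.46,-.28,-.16);out.append(im)
v=np.vstack([np.hstack(out[:2]),np.hstack(out[2:])])
cv2.imwrite('pics/r1.png',cv2.resize(v,(600,600))[:,:,::-1])
# clamp base near edge (z=.01): row of strongest gradient per column
im=cv2.cvtColor(rect(f,c,.010,.53,.60,-.14,.13),cv2.COLOR_RGB2GRAY).astype(float)
gr=cv2.GaussianBlur(im,(5,5),1);d=gr[2:]-gr[:-2]
cols=np.arange(60,500,5);rows=d[:,cols].argmax(0)
xx=.60-rows*.0005;yy=.13-cols*.0005
p=np.polyfit(yy,xx,1)
for _ in range(4):
    k=abs(np.polyval(p,yy)-xx)<.003;p=np.polyfit(yy[k],xx[k],1)
print('edge slope dx/dy',p,k.sum(),len(k))
E
```

```text
thick (0.436, -0.0155) [58.11538696 53.38461304] 67.38013458251953 [(np.float32(0.4526), np.float32(0.0203)), (np.float32(0.4731), np.float32(-0.029)), (np.float32(0.4195), np.float32(-0.0513)), (np.float32(0.3989), np.float32(-0.0021))] [ 77. 118. 143. 144.]
thin (0.4282, 0.2371) [37.00740433 58.84932327] 14.966718673706055 [(np.float32(0.4046), np.float32(0.2626)), (np.float32(0.4614), np.float32(0.2474)), (np.float32(0.4518), np.float32(0.2116)), (np.float32(0.395), np.float32(0.2268))] [ 53. 115. 133. 150.]Traceback (most recent call last):
  File "<stdin>", line 16, in <module>
    return _nx.concatenate(arrs, 0, dtype=dtype, casting=casting)
           ~~~~~~~~~~~~~~~^^^^^^^^^^^^^^^^^^^^^^^^^^^^^^^^^^^^^^^
ValueError: all the input array dimensions except for the concatenation axis must match exactly, but along dimension 1, the array at index 0 has size 480 and the array at index 1 has size 481
```

```bash
python3 - <<'E'
from h import *
import pickle
f,st=pickle.load(open('w1.pkl','rb'));c=cam(f,st)
out=[]
for (x,y,z,a) in [(.435,-.008,.075,(.436,-.0155,.394,.055)),(.43,.235,.075,(.4282,.2371,-.261,.038)),(.56,0,.012,None),(.40,-.23,.032,None)]:
    v=rect(f,c,z,x-.06,x+.06,y-.06,y+.06)[:240,:240].copy()
    if a:
        ct,s=np.cos(a[2]),np.sin(a[2])
        P=[[a[0]+ct*u-s*w,a[1]+s*u+ct*w] for u,w in [(.03,a[3]/2),(-.03,a[3]/2),(-.03,-a[3]/2),(.03,-a[3]/2)]]
        cv2.polylines(v,[np.array([[(y+.06-p[1])*2000,(x+.06-p[0])*2000] for p in P]).astype(int)],True,(255,0,0),1)
    out.append(v)
v=np.vstack([np.hstack(out[:2]),np.hstack(out[2:])])
cv2.imwrite('pics/r1.png',cv2.resize(v,(600,600))[:,:,::-1])
im=cv2.cvtColor(rect(f,c,.010,.53,.60,-.14,.13),cv2.COLOR_RGB2GRAY).astype(float)
gr=cv2.GaussianBlur(im,(5,5),1);d=gr[2:]-gr[:-2]
cols=np.arange(60,500,5);rows=d[:,cols].argmax(0)
xx=.60-rows*.0005;yy=.13-cols*.0005
p=np.polyfit(yy,xx,1)
for _ in range(4):
    k=abs(np.polyval(p,yy)-xx)<.003;p=np.polyfit(yy[k],xx[k],1)
print('edge slope dx/dy',p,k.sum(),len(k))
E
```

```text
edge slope dx/dy [0.00523667 0.55973781] 87 88
```

View pics/r1.png

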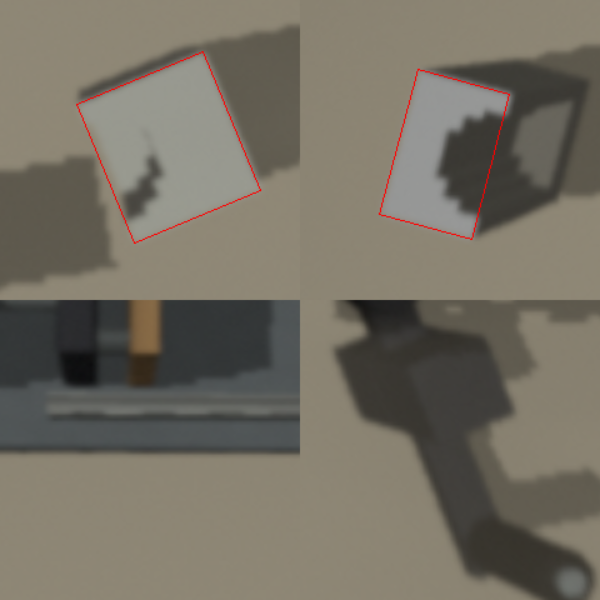

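apply_moves --pt "2.6 3.1 16 -1.965" --pt "2.6 3.1 16 -1.965" --pt "2.6 3.1 16 -1.965" --pt "2.6 3.1 16 -1.965" --pt "2.6 3.1 16 -1.965" --pt "2.6 3.1 16 -1.965" --pt "2.6 3.1 16 -1.965" --pt "2.6 3.1 16 -1.965" --pt "2.6 3.1 16 -1.965" --pt "2.6 3.1 16 -1.965"

```text
clock: 4.45
position: [0.4363, -0.0161, 0.1591]
tool_rot: [-3.142, -0.0, 1.255]
force: [0.4, 0.7, 0.4]
grip_width: 0.0853
```

```bash
cat >> h.py <<'E'
def go(x,y,z,yaw):
    """shift in current tool axes (cm) and turn to reach a world pose, tool down"""
    st=telemetry.observe();Rm=R.from_euler('xyz',st["tool_rot"]).as_matrix()
    d=Rm.T@(np.array([x,y,z])-st["position"])*100
    t=-(yaw-st["tool_rot"][2])
    print('t=%.2f'%st["clock"],'at',np.round(st["position"],4),'yaw %.3f'%st["tool_rot"][2],'w %.4f'%st["grip_width"],'F',np.round(st["force"],1),'-> shift',np.round(d,2),'turn %.3f'%((t+np.pi)%(2*np.pi)-np.pi))
E
python3 -c "
from h import *
go(.436,-.0155,.036,1.965);print(np.round(telemetry.observe()['qpos'],2))"
```

```text
t=4.45 at [ 0.4363 -0.0161  0.1591] yaw 1.255 w 0.0853 F [0.4 0.7 0.4] -> shift [ 0.05 -0.04 12.31] turn -0.710
[ 0.39  0.39 -0.6   2.12  0.33  0.72 -0.75]
```

apply_moves --pt "0 0 2 -0.71" --pt "0 0 4 -0.71" --pt "0 0 5 -0.71" --pt "0 0 5 -0.71" --pt "0 0 5 -0.71" --pt "0 0 5 -0.71" --pt "0 0 8 -0.71" --pt "0 0 10.5 -0.71" --pt "0 0 12.3 -0.71" --pt "0 0 12.3 -0.71"

```text
clock: 5.28
position: [0.4348, -0.016, 0.0337]
tool_rot: [-3.138, -0.002, 1.959]
force: [-0.8, -0.4, -0.0]
grip_width: 0.0857
```

apply_moves --pt "0 0 0 0" --pt "0 0 0 0" --pt "0 0 0 0" --pt "0 0 0 0" --pt "0 0 0 0" --pt "0 0 0 0" --pt "0 0 0 0" --pt "0 0 0 0" --pt "0 0 0 0" --pt "0 0 0 0" --claw 1 --force 40

```text
clock: 6.12
position: [0.4368, -0.0161, 0.0373]
tool_rot: [3.14, 0.001, 1.958]
force: [-2.3, 1.0, 10.2]
grip_width: 0.0595
```

```bash
python3 -c "
from h import *
# place: clamp yaw -.005, centre x .6147
go(.6147,-.09,.15,np.pi/2-.005)"
```

```text
t=6.12 at [ 0.4368 -0.0161  0.0373] yaw 1.958 w 0.0595 F [-2.3  1.  10.2] -> shift [-13.58  13.69 -11.24] turn 0.393
```

```bash
python3 - <<'E'
from h import *
import pickle
f,st=pickle.load(open('w1.pkl','rb'));c=cam(f,st)
def ends(f,c,z,x,ya,yb,name):
    im=cv2.cvtColor(rect(f,c,z,x-.01,x+.01,ya,yb,.5),cv2.COLOR_RGB2GRAY).astype(float).mean(0)
    g=np.gradient(cv2.GaussianBlur(im[None],(9,1),1.5)[0])
    i=np.argsort(-abs(g));pk=[]
    for j in i:
        if all(abs(j-k)>8 for k in pk): pk.append(j)
        if len(pk)==6: break
    print(name,[(round(yb-j*.0005,4),round(g[j],1)) for j in pk])
ends(f,c,.010,.572,-.19,.18,'wrist base z.01')
t=cams.grab_frame("top");ct=cam(t);pickle.dump(t,open('t1.pkl','wb'))
ends(t,ct,.010,.567,-.19,.18,'top base z.01')
ends(t,ct,.072,.615,-.19,.18,'top fixed z.072')
s=cams.grab_frame("scene");cs=cam(s);pickle.dump(s,open('s1.pkl','wb'))
ends(s,cs,.010,.662,-.19,.18,'scene base z.01')
ends(s,cs,.072,.615,-.19,.18,'scene fixed z.072')
E
```

```text
wrist base z.01 [(np.float64(0.14), np.float64(-5.6)), (np.float64(-0.1525), np.float64(5.0)), (np.float64(-0.129), np.float64(-2.6)), (np.float64(0.1225), np.float64(-2.4)), (np.float64(-0.14), np.float64(-1.4)), (np.float64(0.118), np.float64(1.2))]
top base z.01 [(np.float64(-0.1535), np.float64(7.8)), (np.float64(0.142), np.float64(-5.4)), (np.float64(-0.144), np.float64(2.8)), (np.float64(0.1235), np.float64(-2.1)), (np.float64(0.1375), np.float64(-2.1)), (np.float64(-0.1385), np.float64(-2.0))]
top fixed z.072 [(np.float64(0.0), np.float64(-10.7)), (np.float64(0.009), np.float64(9.8)), (np.float64(0.1325), np.float64(-8.1)), (np.float64(-0.12), np.float64(-6.9)), (np.float64(-0.15), np.float64(5.6)), (np.float64(-0.048), np.float64(4.6))]
scene base z.01 [(np.float64(-0.1535), np.float64(2.9)), (np.float64(0.14), np.float64(-2.2)), (np.float64(-0.158), np.float64(2.2)), (np.float64(-0.1365), np.float64(-1.9)), (np.float64(0.1245), np.float64(-1.3)), (np.float64(0.1445), np.float64(-1.1))]
scene fixed z.072 [(np.float64(-0.173), np.float64(4.7)), (np.float64(0.008), np.float64(4.2)), (np.float64(-0.0025), np.float64(-3.9)), (np.float64(-0.125), np.float64(-3.2)), (np.float64(-0.1775), np.float64(2.8)), (np.float64(0.128), np.float64(-2.6))]
```

apply_moves --pt "0 0 -4 0.1" --pt "0 0 -8 0.2" --pt "-3 3 -11.2 0.3" --pt "-6 6 -11.2 0.39" --pt "-9 9 -11.2 0.39" --pt "-11 11 -11.2 0.39" --pt "-12.5 12.5 -11.2 0.39" --pt "-13.6 13.7 -11.2 0.39" --pt "-13.6 13.7 -11.2 0.39" --pt "-13.6 13.7 -11.2 0.39"

```text
clock: 7.05
position: [0.6145, -0.0902, 0.1484]
tool_rot: [-3.142, -0.001, 1.568]
force: [-1.8, 1.0, -3.7]
grip_width: 0.0593
```

```bash
python3 - <<'E'
from h import *
import pickle
for n in 't1','s1':
    f=pickle.load(open(n+'.pkl','rb'));c=cam(f)
    for y in (-.09,-.06,-.03):
        im=cv2.cvtColor(rect(f,c,.010,.53,.70,y-.008,y+.008),cv2.COLOR_RGB2GRAY).astype(float).mean(1)
        g=np.gradient(cv2.GaussianBlur(im[None],(9,1),1.5)[0]);pk=[]
        for j in np.argsort(-abs(g)):
            if all(abs(j-k)>8 for k in pk): pk.append(j)
        print(n,y,[(round(.70-j*.0005,4),round(g[j],1)) for j in pk[:6]])
go(.6147,-.093,.048,1.566)
E
```

```text
t1 -0.09 [(np.float64(0.559), np.float64(8.8)), (np.float64(0.671), np.float64(-5.0)), (np.float64(0.5785), np.float64(4.6)), (np.float64(0.5635), np.float64(-3.4)), (np.float64(0.655), np.float64(-2.7)), (np.float64(0.574), np.float64(-2.4))]
t1 -0.06 [(np.float64(0.5595), np.float64(11.1)), (np.float64(0.671), np.float64(-4.8)), (np.float64(0.5785), np.float64(4.2)), (np.float64(0.55), np.float64(-3.0)), (np.float64(0.5455), np.float64(-2.8)), (np.float64(0.564), np.float64(-2.6))]
t1 -0.03 [(np.float64(0.575), np.float64(-5.0)), (np.float64(0.671), np.float64(-4.9)), (np.float64(0.591), np.float64(3.6)), (np.float64(0.5655), np.float64(-3.3)), (np.float64(0.655), np.float64(-3.2)), (np.float64(0.5795), np.float64(2.7))]
s1 -0.09 [(np.float64(0.6745), np.float64(-6.0)), (np.float64(0.5595), np.float64(3.5)), (np.float64(0.655), np.float64(3.0)), (np.float64(0.583), np.float64(-2.5)), (np.float64(0.6615), np.float64(-2.3)), (np.float64(0.5755), np.float64(2.2))]
s1 -0.06 [(np.float64(0.674), np.float64(-5.4)), (np.float64(0.5605), np.float64(3.3)), (np.float64(0.6545), np.float64(3.2)), (np.float64(0.6615), np.float64(-2.8)), (np.float64(0.5835), np.float64(-2.2)), (np.float64(0.5765), np.float64(2.0))]
s1 -0.03 [(np.float64(0.6745), np.float64(-5.5)), (np.float64(0.561), np.float64(3.0)), (np.float64(0.648), np.float64(-2.7)), (np.float64(0.5915), np.float64(2.1)), (np.float64(0.6555), np.float64(2.0)), (np.float64(0.662), np.float64(-1.8))]
t=7.05 at [ 0.6145 -0.0902  0.1484] yaw 1.568 w 0.0593 F [-1.8  1.  -3.7] -> shift [-0.28  0.02 10.03] turn 0.002
```

apply_moves --pt "-0.3 0.05 3 0" --pt "-0.3 0.05 5 0" --pt "-0.3 0.05 6.5 0" --pt "-0.3 0.05 7.5 0" --pt "-0.3 0.05 8.3 0" --pt "-0.3 0.05 9.0 0" --pt "-0.3 0.05 9.5 0" --pt "-0.3 0.05 9.8 0" --pt "-0.3 0.05 10.0 0" --pt "-0.3 0.05 10.0 0"

```text
clock: 7.88
position: [0.615, -0.0931, 0.0482]
tool_rot: [3.142, 0.0, 1.569]
force: [-0.5, -0.1, -3.6]
grip_width: 0.0598
```

```bash
python3 -c "
from h import *
go(.615,-.093,.048,1.566)"
```

```text
t=7.88 at [ 0.615  -0.0931  0.0482] yaw 1.569 w 0.0598 F [-0.5 -0.1 -3.6] -> shift [ 0.01 -0.    0.02] turn 0.003
```

apply_moves --pt "0 0 0.05 0" --pt "0 0 0.1 0" --pt "0 0 0.15 0" --pt "0 0 0.15 0" --pt "0 0 0.15 0" --pt "0 0 0.15 0" --pt "0 0 0.15 0" --pt "0 0 0.15 0" --pt "0 0 0.15 0" --pt "0 0 0.15 0"

```text
clock: 8.72
position: [0.6152, -0.0931, 0.0473]
tool_rot: [3.141, 0.0, 1.569]
force: [-3.8, 0.6, 5.4]
grip_width: 0.0595
```

apply_moves --pt "0 0 0 0" --pt "0 0 0 0" --pt "0 0 0 0" --pt "0 0 0 0" --pt "0 0 -2 0" --pt "0 0 -5 0" --pt "0 0 -9 0" --pt "0 0 -13 0" --pt "2 -2 -15 0.1" --pt "6 -4 -15 0.2" --claw 0

```text
clock: 9.55
position: [0.5781, -0.0388, 0.2006]
tool_rot: [3.135, 0.0, 1.359]
force: [1.4, 0.4, -0.7]
grip_width: 0.0855
```

apply_moves --pt "27 -14.7 1 0.06" --pt "27 -14.7 1 0.06" --pt "27 -14.7 1 0.06" --pt "27 -14.7 1 0.06" --pt "27 -14.7 1 0.06" --pt "27 -14.7 1 0.06" --pt "27 -14.7 1 0.06" --pt "27 -14.7 1 0.06" --pt "27 -14.7 1 0.06" --pt "27 -14.7 1 0.06"

```text
clock: 10.38
position: [0.4861, 0.2592, 0.1866]
tool_rot: [-3.142, -0.0, 1.311]
force: [1.7, -0.8, -0.1]
grip_width: 0.0854
```

```bash
python3 - <<'E'
from h import *
import pickle
go(.4282,.2371,.036,1.31)
t=cams.grab_frame("scene");c=cam(t)
def box(v,c,cx,cy,yaw,d,z0,col=(0,0,255)):
    for z in (z0,z0+.075):
        P=[proj(c,[cx+np.cos(yaw)*u-np.sin(yaw)*w,cy+np.sin(yaw)*u+np.cos(yaw)*w,z]) for u,w in [(.03,d),(-.03,d),(-.03,-d),(.03,-d)]]
        cv2.polylines(v,[((np.array(P)-o)*s).astype(int)],True,col,1)
o=np.array([210,110]);s=6
v=cv2.resize(t["color"][110:230,210:340,::-1],None,fx=s,fy=s,interpolation=cv2.INTER_CUBIC)
v=np.ascontiguousarray(v[:600])
f=t
box(v,c,.615,-.0931,-.005,.0275,.01);box(v,c,.4282,.2371,-.261,.019,0)
cv2.imwrite('pics/s2.png',v[:600,:800])
E
```

```text
t=10.38 at [0.4861 0.2592 0.1866] yaw 1.311 w 0.0854 F [ 1.7 -0.8 -0.1] -> shift [-3.63 -5.03 15.06] turn 0.001
```

View pics/s2.png

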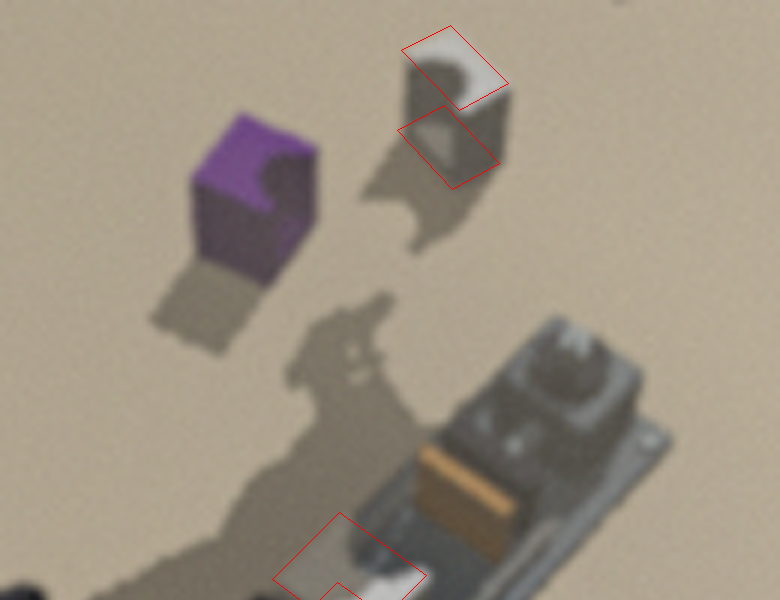

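The thick half stands in the channel with its hollow toward the jaw. The thin half's outline, at about px (455,100), matches my estimate.

apply_moves --pt "-2 -3 1 0" --pt "-3.6 -5 2 0" --pt "-3.6 -5 3 0" --pt "-3.6 -5 6 0" --pt "-3.6 -5 9 0" --pt "-3.6 -5 12 0" --pt "-3.6 -5 14 0" --pt "-3.6 -5 15 0" --pt "-3.6 -5 15 0" --pt "-3.6 -5 15 0"

```text
clock: 11.27
position: [0.4294, 0.2362, 0.0371]
tool_rot: [3.142, 0.0, 1.308]
force: [-0.3, -0.1, 0.8]
grip_width: 0.0855
```

apply_moves --pt "0 0 0 0" --pt "0 0 0 0" --pt "0 0 0 0" --pt "0 0 0 0" --pt "0 0 0 0" --pt "0 0 0 0" --pt "0 0 0 0" --pt "0 0 0 0" --pt "0 0 0 0" --pt "0 0 0 0" --claw 1

```text
clock: 12.1
position: [0.4297, 0.2366, 0.0379]
tool_rot: [3.14, -0.001, 1.308]
force: [-1.8, -1.1, 11.3]
grip_width: 0.0593
```

```bash
python3 -c "
from h import *
go(.615,-.034,.20,1.566)"
```

```text
t=12.10 at [0.4297 0.2366 0.0379] yaw 1.308 w 0.0593 F [-1.8 -1.1 11.3] -> shift [-21.31  24.94 -16.19] turn -0.258
```

apply_moves --pt "0 0 -4 0" --pt "0 0 -8 -0.05" --pt "0 0 -12 -0.1" --pt "-3 3.5 -15 -0.16" --pt "-6 7 -16.2 -0.2" --pt "-8.5 10 -16.2 -0.26" --pt "-11 13 -16.2 -0.26" --pt "-13.5 16 -16.2 -0.26" --pt "-16 19 -16.2 -0.26" --pt "-18 21 -16.2 -0.26"

```text
clock: 12.93
position: [0.5866, 0.0051, 0.1996]
tool_rot: [3.14, 0.001, 1.567]
force: [-0.1, 0.4, -1.8]
grip_width: 0.0598
```

```bash
python3 -c "
from h import *
go(.615,-.034,.048,1.566)"
```

```text
t=12.93 at [0.5866 0.0051 0.1996] yaw 1.567 w 0.0598 F [-0.1  0.4 -1.8] -> shift [-3.9   2.83 15.17] turn 0.001
```

apply_moves --pt "-2 1.5 1 0" --pt "-3.5 2.5 2.5 0" --pt "-3.95 2.85 5 0" --pt "-3.95 2.85 7.5 0" --pt "-3.95 2.85 10 0" --pt "-3.95 2.85 12 0" --pt "-3.95 2.85 13.5 0" --pt "-3.95 2.85 14.5 0" --pt "-3.95 2.85 15.1 0" --pt "-3.95 2.85 15.25 0"

```text
clock: 13.77
position: [0.6134, -0.0314, 0.0472]
tool_rot: [-3.141, 0.001, 1.569]
force: [-16.4, -2.1, 37.0]
grip_width: 0.0597
```

```bash
python3 -c "
from h import *
go(.615,-.034,.048,1.566)"
```

```text
t=13.77 at [ 0.6134 -0.0314  0.0472] yaw 1.569 w 0.0597 F [-16.4  -2.1  37. ] -> shift [-0.26  0.16 -0.08] turn 0.003
```

apply_moves --pt "0 0 -0.05 0" --pt "0 0 -0.1 0" --pt "0 0 -0.1 0" --pt "0 0 -0.1 0" --pt "0 0 -0.1 0" --pt "0 0 -0.1 0" --pt "0 0 -0.1 0" --pt "0 0 -0.1 0" --pt "0 0 -0.1 0" --pt "0 0 -0.1 0"

```text
clock: 14.6
position: [0.6137, -0.0314, 0.0473]
tool_rot: [3.141, 0.0, 1.569]
force: [-0.4, -0.4, 4.6]
grip_width: 0.0595
```

apply_moves --pt "0 0 0 0" --pt "0 0 0 0" --pt "0 0 0 0" --pt "0 0 0 0" --pt "0 0 -2 0" --pt "0 0 -5 0" --pt "0 0 -9 0" --pt "0 0 -13 0" --pt "0 0 -15 0" --pt "0 0 -15 0" --claw 0

```text
clock: 15.43
position: [0.6155, -0.0311, 0.2021]
tool_rot: [3.135, 0.0, 1.569]
force: [0.6, 0.5, -0.7]
grip_width: 0.0853
```

```bash
python3 - <<'E'
from h import *
import pickle
st=telemetry.observe();f=cams.grab_frame("wrist");c=cam(f,st);pickle.dump((f,st),open('w2.pkl','wb'))
for k,z in dict(shaft_base=.08,pad_face=.042,fixed_face=.01,thin_half=.01,thick_half=.01).items():
    print(k,[(np.round(d["uv"]).tolist(),round(d["score"],2),np.round(onz(c,d["uv"],z)[:2],3).tolist()) for d in cams.pinpoint("wrist",k)[:3]])
a=cv2.resize(f["color"],(512,384))
b=rect(f,c,.105,.58,.65,.065,.135,.25)[:280,:280]
b=cv2.resize(b,(384,384),interpolation=cv2.INTER_CUBIC);
b=np.clip(b.astype(float)*1.8,0,255).astype('u1')
v=np.hstack([a[:384,:410],b]);print(v.shape)
cv2.imwrite('pics/w2.png',v[:,:,::-1])
go(.40,-.2,.25,1.31)
E
```

```text
shaft_base [([257.0, 41.0], 0.62, [0.619, 0.101]), ([252.0, 207.0], 0.57, [0.615, -0.051])]
pad_face [([252.0, 153.0], 0.89, [0.615, -0.001])]
fixed_face []
thin_half [([248.0, 172.0], 0.91, [0.609, -0.03])]
thick_half [([254.0, 218.0], 0.93, [0.617, -0.092]), ([46.0, 60.0], 0.78, [0.388, 0.097])]
(384, 794, 3)
t=15.73 at [ 0.6131 -0.0314  0.196 ] yaw 1.569 w 0.0853 F [-0.2  0.5  0.9] -> shift [-16.9  -21.29  -5.36] turn 0.259
```

View pics/w2.png

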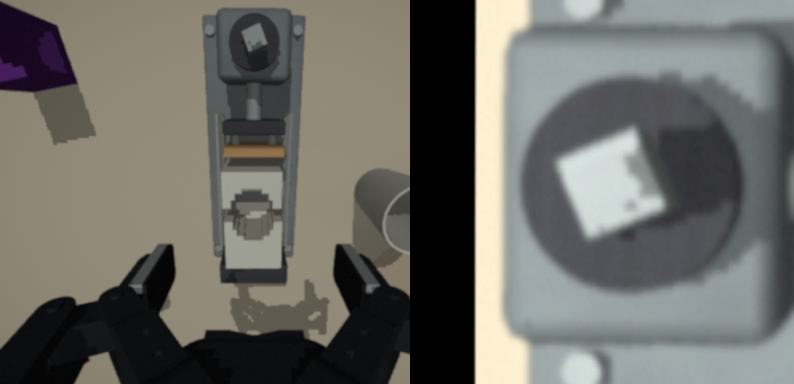

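Both halves stand in the channel, with hollows facing and aligned, around px (250,215). The pad at (253,152) is free. The shaft square is turned about 22°. I take one settled frame to measure the shaft, then move to the crank.

```bash
python3 - <<'E'
from h import *
import pickle
st=telemetry.observe();f=cams.grab_frame("wrist");c=cam(f,st);pickle.dump((f,st),open('w3.pkl','wb'))
im=rect(f,c,.097,.58,.65,.065,.135,.25)
m=((im.min(-1)>95)*255).astype('u1');m[:90]=0;m[190:]=0;m[:,:60]=0;m[:,220:]=0
cs,_=cv2.findContours(m,0,2);ct=max(cs,key=cv2.contourArea);r=cv2.minAreaRect(ct)
print('sq centre',round(.65-r[0][1]*.00025,4),round(.135-r[0][0]*.00025,4),np.array(r[1])*.25,r[2])
im=rect(f,c,.080,.58,.65,.065,.135,.25)
m=((im.max(-1)<85)*255).astype('u1')
m=cv2.morphologyEx(m,cv2.MORPH_CLOSE,np.ones((41,41)));m=cv2.morphologyEx(m,cv2.MORPH_OPEN,np.ones((41,41)))
cs,_=cv2.findContours(m,0,2)
for ct in sorted(cs,key=cv2.contourArea)[-2:]:
    (u,w),rr=cv2.minEnclosingCircle(ct);print('collar',round(.65-w*.00025,4),round(.135-u*.00025,4),rr*.25,cv2.fitEllipse(ct))
go(.40,-.2,.25,1.31)
E
```

```text
sq centre 0.6166 0.1004 [15.55488968 15.49193192] 68.4046859741211
collar 0.615 0.1001 49.4091911315918 ((129.1917266845703, 130.89488220214844), (364.7541809082031, 400.3945007324219), 62.829322814941406)
t=15.78 at [ 0.6132 -0.0313  0.1961] yaw 1.569 w 0.0854 F [ 0.5 -0.8  0.5] -> shift [-16.91 -21.3   -5.36] turn 0.259
```

apply_moves --pt "0 -3 -5.4 0.1" --pt "-2 -6 -5.4 0.2" --pt "-5 -9 -5.4 0.26" --pt "-8 -12 -5.4 0.26" --pt "-11 -15 -5.4 0.26" --pt "-14 -18 -5.4 0.26" --pt "-16 -20.5 -5.4 0.26" --pt "-17 -21.3 -5.4 0.26" --pt "-17 -21.3 -5.4 0.26" --pt "-17 -21.3 -5.4 0.26"

```text
clock: 16.62
position: [0.4, -0.2013, 0.251]
tool_rot: [-3.141, -0.0, 1.307]
force: [-0.3, 0.2, -0.1]
grip_width: 0.0856
```

```bash
python3 - <<'E'
from h import *
import pickle
st=telemetry.observe();f=cams.grab_frame("wrist");c=cam(f,st);pickle.dump((f,st),open('w4.pkl','wb'))
print(np.round(st["position"],4),np.round(st["tool_rot"],3),np.round(st["qpos"],2))
for k,z in dict(crank=0,crank_handle=.057).items():
    print(k,[(np.round(d["uv"]).tolist(),round(d["score"],2),np.round(onz(c,d["uv"],z)[:2],3).tolist()) for d in cams.pinpoint("wrist",k)[:3]])
# rectified at hub top (.060) and handle top (.079)
a=rect(f,c,.060,.33,.48,-.29,-.14,.5)[:300,:300];b=rect(f,c,.079,.33,.48,-.29,-.14,.5)[:300,:300]
v=np.hstack([a,b]);v=np.clip(v.astype(float)*1.8,0,255).astype('u1')
cv2.imwrite('pics/w4.png',cv2.resize(v,(800,400),interpolation=cv2.INTER_CUBIC)[:,:,::-1])
E
```

```text
[ 0.4    -0.2013  0.251 ] [-3.141 -0.     1.307] [ 0.87  0.26 -0.64  2.    0.19  0.94 -0.13]
crank [([276.0, 171.0], 0.59, [0.428, -0.22]), ([314.0, 344.0], 0.59, [0.418, -0.552])]
crank_handle [([234.0, 214.0], 0.81, [0.36, -0.248])]
```

View pics/w4.png

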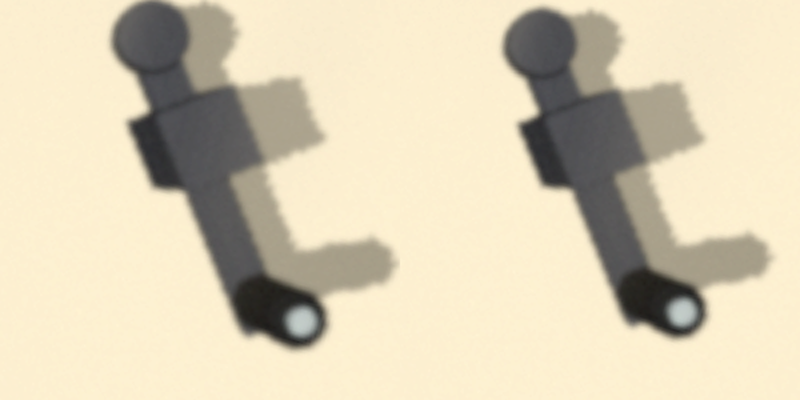

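The crank's hub top centre is at about (212,138) in the left map and the handle top at (682,312) in the right. That gives the hub at (0.428,−0.2195), yaw −158°, handle offset 70.4 mm, so the size is right. The shaft flats are also at 21.6° mod 90°, so no re-orientation is needed.

```bash
python3 -c "
from h import *
go(.4283,-.2195,.13,.379)"
```

```text
t=16.77 at [ 0.401 -0.2    0.251] yaw 1.310 w 0.0856 F [-0.6 -0.6  0.5] -> shift [-1.19  3.14 12.09] turn 0.931
```

apply_moves --pt "-1.2 3.1 3 0.93" --pt "-1.2 3.1 6 0.93" --pt "-1.2 3.1 9 0.93" --pt "-1.2 3.1 11 0.93" --pt "-1.2 3.1 12 0.93" --pt "-1.2 3.1 12 0.93" --pt "-1.2 3.1 12 0.93" --pt "-1.2 3.1 12 0.93" --pt "-1.2 3.1 12 0.93" --pt "-1.2 3.1 12 0.93"

```text
clock: 17.6
position: [0.4277, -0.2196, 0.1309]
tool_rot: [-3.141, -0.0, 0.383]
force: [-0.3, -0.4, 0.4]
grip_width: 0.0855
```

```bash
python3 -c "
from h import *
go(.4283,-.2195,.030,.379)"
```

```text
t=17.60 at [ 0.4277 -0.2196  0.1309] yaw 0.383 w 0.0855 F [-0.3 -0.4  0.4] -> shift [6.000e-02 1.000e-02 1.009e+01] turn 0.004
```

apply_moves --pt "0.05 0 3 0" --pt "0.05 0 6 0" --pt "0.05 0 8 0" --pt "0.05 0 9 0" --pt "0.05 0 9.7 0" --pt "0.05 0 10 0" --pt "0.05 0 10 0" --pt "0.05 0 10 0" --pt "0.05 0 10 0" --pt "0.05 0 10 0"

```text
clock: 18.43
position: [0.428, -0.2206, 0.0319]
tool_rot: [3.141, -0.001, 0.379]
force: [-0.5, -0.2, 0.5]
grip_width: 0.0853
```

apply_moves --pt "0 0 0 0" --pt "0 0 0 0" --pt "0 0 0 0" --pt "0 0 0 0" --pt "0 0 0 0" --pt "0 0 0 0" --pt "0 0 0 0" --pt "0 0 0 0" --pt "0 0 0 0" --pt "0 0 0 0" --claw 1 --force 60

```text
clock: 19.27
position: [0.4276, -0.2204, 0.0314]
tool_rot: [3.141, 0.0, 0.379]
force: [-1.6, 0.9, 7.8]
grip_width: 0.0311
```

```bash
python3 -c "
from h import *
go(.616,.1,.16,.379)"
```

```text
t=19.27 at [ 0.4276 -0.2204  0.0314] yaw 0.379 w 0.0311 F [-1.6  0.9  7.8] -> shift [ 29.35 -22.8  -12.87] turn -0.000
```

apply_moves --pt "0 0 -3 0" --pt "0 0 -6.5 0" --pt "0 0 -10 0" --pt "2 -1.5 -12.5 0" --pt "5 -4 -13.5 0" --pt "8 -6 -13.5 0" --pt "11 -8.5 -13.5 0" --pt "14 -11 -13.5 0" --pt "17 -13 -13.5 0" --pt "20 -15.5 -13.5 0"

```text
clock: 20.1
position: [0.5566, -0.0013, 0.1659]
tool_rot: [3.141, 0.001, 0.378]
force: [1.6, -0.5, -4.6]
grip_width: 0.031
```

apply_moves --pt "2.5 -2 0 0" --pt "5 -4 0 0" --pt "7 -5.5 0 0" --pt "8.5 -6.7 0 0" --pt "9.2 -7.2 0 0" --pt "9.2 -7.2 0 0" --pt "9.2 -7.2 0 0" --pt "9.2 -7.2 0 0" --pt "9.2 -7.2 0 0" --pt "9.2 -7.2 0 0"

```text
clock: 20.93
position: [0.6148, 0.0975, 0.1662]
tool_rot: [3.141, 0.0, 0.378]
force: [0.4, 0.7, -4.2]
grip_width: 0.031
```

```bash
python3 - <<'E'
from h import *
import pickle
go(.6148,.0996,.1114,.379)
st=telemetry.observe();f=cams.grab_frame("wrist");c=cam(f,st);pickle.dump((f,st),open('w5.pkl','wb'))
print(np.round(st["qpos"],2))
for k in ("crank","crank_handle","shaft_base"):
    z={"crank":st["position"][2]-.0314,"crank_handle":st["position"][2]-.0314+.057,"shaft_base":.08}[k]
    print(k,[(np.round(d["uv"]).tolist(),round(d["score"],2),np.round(onz(c,d["uv"],z)[:2],3).tolist()) for d in cams.pinpoint("wrist",k)[:3]])
s=cams.grab_frame("scene")["color"][110:250,230:400,::-1]
w=cv2.resize(f["color"][:,:,::-1],(400,300));s=cv2.resize(s,(400,330),interpolation=cv2.INTER_CUBIC)[:300]
cv2.imwrite('pics/w5.png',np.hstack([w,s]))
E
```

```text
t=20.93 at [0.6148 0.0975 0.1662] yaw 0.378 w 0.0310 F [ 0.4  0.7 -4.2] -> shift [ 0.08 -0.2   5.48] turn -0.001
[-0.    0.61 -0.37  1.65  0.26  0.93 -1.67]
crank [([255.0, 221.0], 0.88, [0.618, 0.098])]
crank_handle []
shaft_base []
```

View pics/w5.png

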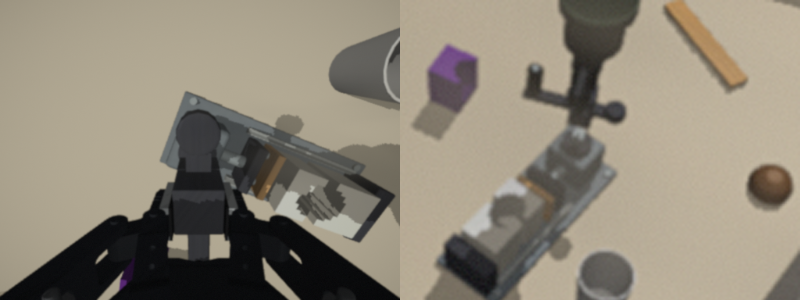

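The crank is held level above the shaft, with the arm tip and hub just over the gear head at right-image px (580,110). Lowering it now.

apply_moves --pt "0 -0.19 1.5 0" --pt "0 -0.19 2.5 0" --pt "0 -0.19 2.8 0" --pt "0 -0.19 3.1 0" --pt "0 -0.19 3.4 0" --pt "0 -0.19 3.6 0" --pt "0 -0.19 3.8 0" --pt "0 -0.19 4 0" --pt "0 -0.19 4 0" --pt "0 -0.19 4 0"

```text
clock: 22.02
position: [0.6143, 0.1002, 0.1262]
tool_rot: [3.141, 0.0, 0.379]
force: [0.0, -1.1, -3.6]
grip_width: 0.0314
```

apply_moves --pt "0 0 0.3 0" --pt "0 0 0.6 0" --pt "0 0 0.8 0" --pt "0 0 1.0 0" --pt "0 0 1.15 0" --pt "0 0 1.3 0" --pt "0 0 1.4 0" --pt "0 0 1.45 0" --pt "0 0 1.5 0" --pt "0 0 1.5 0"

```text
clock: 22.85
position: [0.6143, 0.1002, 0.1115]
tool_rot: [3.141, -0.0, 0.379]
force: [-0.0, -2.7, 1.6]
grip_width: 0.031
```

apply_moves --pt "0 0 0 0" --pt "0 0 0 0" --pt "0 0 0 0" --pt "0 0 0 0" --pt "0 0 -1 0" --pt "0 0 -3 0" --pt "0 0 -6 0" --pt "0 0 -8.5 0" --pt "-2 0 -8.5 0" --pt "-4 0 -8.5 0" --claw 0

```text
clock: 23.68
position: [0.5775, 0.086, 0.1982]
tool_rot: [3.141, -0.003, 0.379]
force: [-0.7, -0.9, -0.7]
grip_width: 0.0851
```

apply_moves --pt "-1.5 0 0 0" --pt "-2.8 0 0 0" --pt "-2.8 0 0 0" --pt "-2.8 0 0 0" --pt "-2.8 0 0 0" --pt "-2.8 0 0 0" --pt "-2.8 0 0 0" --pt "-2.8 0 0 0" --pt "-2.8 0 0 0" --pt "-2.8 0 0 0"

```text
clock: 24.52
position: [0.5511, 0.0753, 0.196]
tool_rot: [-3.141, 0.0, 0.379]
force: [-0.5, -0.1, 0.2]
grip_width: 0.0852
```

```bash
python3 - <<'E'
from h import *
import pickle
st=telemetry.observe();f=cams.grab_frame("wrist");c=cam(f,st);pickle.dump((f,st),open('w6.pkl','wb'))
for k,z in (("crank",.08),("crank_handle",.137)):
    print(k,[(np.round(d["uv"]).tolist(),round(d["score"],2),np.round(onz(c,d["uv"],z)[:2],3).tolist()) for d in cams.pinpoint("wrist",k)[:3]])
go(.551,.074,.118,.379)
a=rect(f,c,.140,.52,.67,.02,.17,.5)[:300,:300];b=rect(f,c,.159,.52,.67,.02,.17,.5)[:300,:300]
v=np.clip(np.hstack([a,b]).astype(float)*2,0,255).astype('u1')
cv2.imwrite('pics/w6.png',cv2.resize(v,(800,400),interpolation=cv2.INTER_CUBIC)[:,:,::-1])
E
```

```text
crank [([255.0, 118.0], 0.61, [0.615, 0.101]), ([344.0, 152.0], 0.43, [0.616, 0.011]), ([398.0, 174.0], 0.18, [0.617, -0.048])]
crank_handle [([252.0, 210.0], 0.96, [0.551, 0.077]), ([345.0, 150.0], 0.56, [0.62, 0.031])]
t=24.67 at [0.5511 0.0752 0.1961] yaw 0.379 w 0.0853 F [-0.6 -0.   0.2] -> shift [-0.05  0.11  7.81] turn -0.000
```

View pics/w6.png

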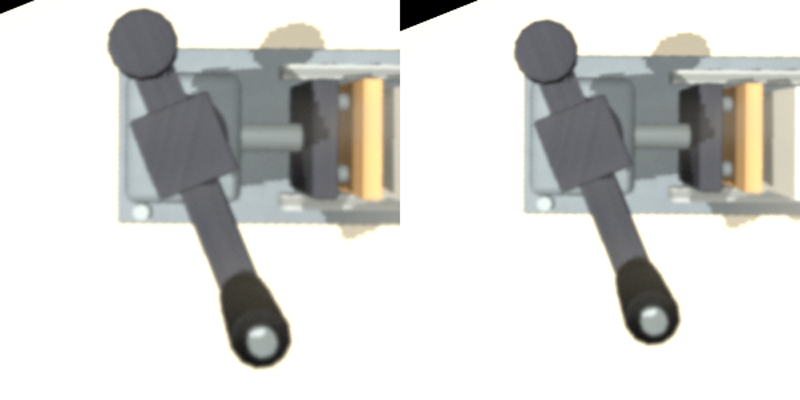

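The crank is seated on the shaft, with its hub centre at left-map (184,145) → (0.6156,0.101). The handle at right-map (653,320) → (0.550,0.075) is right below the TCP.

apply_moves --pt "-0.05 0 2 0" --pt "-0.05 0 4 0" --pt "-0.05 0 6 0" --pt "-0.05 0 7.2 0" --pt "-0.05 0 7.8 0" --pt "-0.05 0 7.8 0" --pt "-0.05 0 7.8 0" --pt "-0.05 0 7.8 0" --pt "-0.05 0 7.8 0" --pt "-0.05 0 7.8 0"

```text
clock: 25.5
position: [0.551, 0.075, 0.1189]
tool_rot: [3.141, -0.001, 0.379]
force: [-0.2, 1.1, -0.4]
grip_width: 0.0858
```

apply_moves --pt "0 0 0 0" --pt "0 0 0 0" --pt "0 0 0 0" --pt "0 0 0 0" --pt "0 0 0 0" --pt "0 0 0 0" --pt "0 0 0 0" --pt "0 0 0 0" --pt "0 0 0 0" --pt "0 0 0 0" --claw 1 --force 60

```text
clock: 26.33
position: [0.5505, 0.0749, 0.1182]
tool_rot: [3.142, 0.0, 0.379]
force: [-3.0, -0.7, 3.6]
grip_width: 0.0207
```

```bash
cat >> h.py <<'E'
C=np.array([.6156,.1008]);RAD=.070
def arc(a0,dth,n=10,yaw=None):
    """rows: clockwise arc in tool axes from measured pose; a0=None -> current polar angle"""
    st=telemetry.observe();p=np.array(st["position"]);yw=st["tool_rot"][2]
    v=p[:2]-C;a=np.arctan2(v[1],v[0])
    if a0 is None:a0=a
    rows=[]
    for i in range(1,n+1):
        t=C+RAD*np.array([np.cos(a0-dth*i),np.sin(a0-dth*i)])-p[:2]
        rows.append([round(100*(np.cos(yw)*t[0]+np.sin(yw)*t[1]),1),round(100*(np.sin(yw)*t[0]-np.cos(yw)*t[1]),1),0,0])
    print('t=%.2f r=%.4f ang=%.3f yaw=%.3f z=%.4f F'%(st["clock"],np.hypot(*v),a,yw,p[2]),np.round(st["force"],1),np.round(st["qpos"],2));print(rows)
E
python3 -c "
from h import *
arc(None,.15)"
```

```text
t=26.33 r=0.0700 ang=-2.763 yaw=0.379 z=0.1182 F [-3.  -0.7  3.6] [ 0.02  0.58 -0.36  1.87  0.29  0.74 -1.7 ]
[[np.float64(0.1), np.float64(-1.0), 0, 0], [np.float64(0.3), np.float64(-2.1), 0, 0], [np.float64(0.7), np.float64(-3.0), 0, 0], [np.float64(1.2), np.float64(-4.0), 0, 0], [np.float64(1.9), np.float64(-4.8), 0, 0], [np.float64(2.7), np.float64(-5.5), 0, 0], [np.float64(3.5), np.float64(-6.1), 0, 0], [np.float64(4.5), np.float64(-6.5), 0, 0], [np.float64(5.5), np.float64(-6.8), 0, 0], [np.float64(6.5), np.float64(-7.0), 0, 0]]
```

apply_moves --pt "0.1 -1.0 0 0" --pt "0.3 -2.1 0 0" --pt "0.7 -3.0 0 0" --pt "1.2 -4.0 0 0" --pt "1.9 -4.8 0 0" --pt "2.7 -5.5 0 0" --pt "3.5 -6.1 0 0" --pt "4.5 -6.5 0 0" --pt "5.5 -6.8 0 0" --pt "6.5 -7.0 0 0"

```text
clock: 27.17
position: [0.5854, 0.1633, 0.1179]
tool_rot: [3.139, 0.001, 0.378]
force: [2.6, -15.2, -1.0]
grip_width: 0.0208
```

```bash
python3 -c "
from h import *
arc(-2.763-1.5,.22)"
```

```text
t=27.17 r=0.0694 ang=2.020 yaw=0.378 z=0.1179 F [  2.6 -15.2  -1. ] [-0.13  0.65 -0.36  1.73  0.3   0.82 -1.81]
[[np.float64(1.5), np.float64(-0.0), 0, 0], [np.float64(3.0), np.float64(0.4), 0, 0], [np.float64(4.4), np.float64(1.1), 0, 0], [np.float64(5.6), np.float64(2.1), 0, 0], [np.float64(6.5), np.float64(3.3), 0, 0], [np.float64(7.1), np.float64(4.7), 0, 0], [np.float64(7.5), np.float64(6.2), 0, 0], [np.float64(7.4), np.float64(7.7), 0, 0], [np.float64(7.1), np.float64(9.2), 0, 0], [np.float64(6.4), np.float64(10.6), 0, 0]]
```

apply_moves --pt "1.5 0 0 0" --pt "3.0 0.4 0 0" --pt "4.4 1.1 0 0" --pt "5.6 2.1 0 0" --pt "6.5 3.3 0 0" --pt "7.1 4.7 0 0" --pt "7.5 6.2 0 0" --pt "7.4 7.7 0 0" --pt "7.1 9.2 0 0" --pt "6.4 10.6 0 0"

```text
clock: 28.0
position: [0.6859, 0.0911, 0.1189]
tool_rot: [-3.141, -0.005, 0.38]
force: [7.8, 3.8, 2.9]
grip_width: 0.0205
```

```bash
python3 -c "
from h import *
arc(2.020-2.2,.25)"
```

```text
t=28.00 r=0.0709 ang=-0.138 yaw=0.380 z=0.1189 F [7.8 3.8 2.9] [-0.01  0.76 -0.35  1.49  0.3   0.94 -1.63]
[[np.float64(-1.3), np.float64(1.6), 0, 0], [np.float64(-2.7), np.float64(2.6), 0, 0], [np.float64(-4.4), np.float64(3.3), 0, 0], [np.float64(-6.1), np.float64(3.5), 0, 0], [np.float64(-7.8), np.float64(3.3), 0, 0], [np.float64(-9.5), np.float64(2.7), 0, 0], [np.float64(-10.9), np.float64(1.7), 0, 0], [np.float64(-12.0), np.float64(0.3), 0, 0], [np.float64(-12.8), np.float64(-1.2), 0, 0], [np.float64(-13.1), np.float64(-2.9), 0, 0]]
```

```bash
sed -i 's/    rows=\[\]$/    rows=[];q=C+RAD*np.array([np.cos(a0),np.sin(a0)]);yw=.379/; s/for i in range(1,n+1):/for i in range(1,n+1):/; s/-p\[:2\]$/-q/' h.py; sed -i 's/rows.append(\[round(\(.*\),1),round(\(.*\),1),0,0\])/rows.append([float(round(\1,1)),float(round(\2,1)),0,0])/' h.py
python3 -c "
from h import *
arc(-.18,.25);arc(-2.68,.25);arc(-5.18,.25);arc(-7.68,.25);arc(-10.18,.25)"
```

```text
t=28.00 r=0.0709 ang=-0.138 yaw=0.379 z=0.1189 F [7.8 3.8 2.9] [-0.01  0.76 -0.35  1.49  0.3   0.94 -1.63]
[[-1.1, 1.4, 0, 0], [-2.5, 2.4, 0, 0], [-4.1, 3.0, 0, 0], [-5.9, 3.3, 0, 0], [-7.6, 3.1, 0, 0], [-9.2, 2.5, 0, 0], [-10.6, 1.5, 0, 0], [-11.8, 0.1, 0, 0], [-12.6, -1.4, 0, 0], [-12.9, -3.1, 0, 0]]
t=28.00 r=0.0709 ang=-0.138 yaw=0.379 z=0.1189 F [7.8 3.8 2.9] [-0.01  0.76 -0.35  1.49  0.3   0.94 -1.63]
[[0.1, -1.7, 0, 0], [0.6, -3.4, 0, 0], [1.5, -4.9, 0, 0], [2.7, -6.1, 0, 0], [4.2, -7.0, 0, 0], [5.9, -7.5, 0, 0], [7.7, -7.5, 0, 0], [9.4, -7.2, 0, 0], [10.9, -6.4, 0, 0], [12.2, -5.2, 0, 0]]
t=28.00 r=0.0709 ang=-0.138 yaw=0.379 z=0.1189 F [7.8 3.8 2.9] [-0.01  0.76 -0.35  1.49  0.3   0.94 -1.63]
[[1.0, 1.4, 0, 0], [1.6, 3.1, 0, 0], [1.8, 4.8, 0, 0], [1.5, 6.5, 0, 0], [0.8, 8.2, 0, 0], [-0.2, 9.5, 0, 0], [-1.6, 10.6, 0, 0], [-3.2, 11.3, 0, 0], [-4.9, 11.6, 0, 0], [-6.7, 11.5, 0, 0]]
t=28.00 r=0.0709 ang=-0.138 yaw=0.379 z=0.1189 F [7.8 3.8 2.9] [-0.01  0.76 -0.35  1.49  0.3   0.94 -1.63]
[[-1.7, -0.6, 0, 0], [-3.1, -1.5, 0, 0], [-4.3, -2.8, 0, 0], [-5.1, -4.3, 0, 0], [-5.5, -6.0, 0, 0], [-5.5, -7.8, 0, 0], [-5.1, -9.5, 0, 0], [-4.2, -11.0, 0, 0], [-3.0, -12.3, 0, 0], [-1.5, -13.2, 0, 0]]
t=28.00 r=0.0709 ang=-0.138 yaw=0.379 z=0.1189 F [7.8 3.8 2.9] [-0.01  0.76 -0.35  1.49  0.3   0.94 -1.63]
[[1.7, -0.5, 0, 0], [3.4, -0.6, 0, 0], [5.1, -0.3, 0, 0], [6.7, 0.4, 0, 0], [8.0, 1.5, 0, 0], [9.1, 2.9, 0, 0], [9.7, 4.6, 0, 0], [10.0, 6.3, 0, 0], [9.8, 8.0, 0, 0], [9.1, 9.7, 0, 0]]
```

apply_moves --pt "-1.1 1.4 0 0" --pt "-2.5 2.4 0 0" --pt "-4.1 3.0 0 0" --pt "-5.9 3.3 0 0" --pt "-7.6 3.1 0 0" --pt "-9.2 2.5 0 0" --pt "-10.6 1.5 0 0" --pt "-11.8 0.1 0 0" --pt "-12.6 -1.4 0 0" --pt "-12.9 -3.1 0 0"

```text
clock: 28.83
position: [0.5525, 0.0711, 0.1185]
tool_rot: [3.141, -0.003, 0.378]
force: [12.9, 3.2, -8.0]
grip_width: 0.0206
```

apply_moves --pt "0.1 -1.7 0 0" --pt "0.6 -3.4 0 0" --pt "1.5 -4.9 0 0" --pt "2.7 -6.1 0 0" --pt "4.2 -7.0 0 0" --pt "5.9 -7.5 0 0" --pt "7.7 -7.5 0 0" --pt "9.4 -7.2 0 0" --pt "10.9 -6.4 0 0" --pt "12.2 -5.2 0 0"

```text
clock: 29.67
position: [0.6459, 0.1643, 0.1176]
tool_rot: [3.141, 0.003, 0.38]
force: [-8.1, -5.3, 3.4]
grip_width: 0.0206
```

```bash
python3 -c "
from h import *
arc(-5.18,.25)"
```

```text
t=29.67 r=0.0704 ang=1.126 yaw=0.379 z=0.1176 F [-8.1 -5.3  3.4] [-0.12  0.73 -0.35  1.56  0.3   0.91 -1.76]
[[1.0, 1.4, 0, 0], [1.6, 3.1, 0, 0], [1.8, 4.8, 0, 0], [1.5, 6.5, 0, 0], [0.8, 8.2, 0, 0], [-0.2, 9.5, 0, 0], [-1.6, 10.6, 0, 0], [-3.2, 11.3, 0, 0], [-4.9, 11.6, 0, 0], [-6.7, 11.5, 0, 0]]
```

Tracking is excellent (r = 70.4 mm, forces below 15 N). Wound so far: 8.7 rad. Continuing.

apply_moves --pt "1.0 1.4 0 0" --pt "1.6 3.1 0 0" --pt "1.8 4.8 0 0" --pt "1.5 6.5 0 0" --pt "0.8 8.2 0 0" --pt "-0.2 9.5 0 0" --pt "-1.6 10.6 0 0" --pt "-3.2 11.3 0 0" --pt "-4.9 11.6 0 0" --pt "-6.7 11.5 0 0"

```text
clock: 30.5
position: [0.6278, 0.0306, 0.1186]
tool_rot: [3.14, -0.003, 0.377]
force: [3.7, 2.1, -0.2]
grip_width: 0.0207
```

```bash
python3 - <<'E'
from h import *
arc(-7.68,.2)
im=[]
for n,(r0,r1,c0,c1) in dict(scene=(130,250,210,350),top=(150,220,180,310)).items():
    f=cams.grab_frame(n);c=cam(f)
    print(n,[(round(d["score"],2),np.round(onz(c,d["uv"],.042)[:2],3).tolist()) for d in cams.pinpoint(n,"pad_face")[:2]])
    im.append(cv2.resize(f["color"][r0:r1,c0:c1,::-1],(400,int(400*(r1-r0)/(c1-c0))),interpolation=cv2.INTER_CUBIC))
h=max(i.shape[0] for i in im);im=[cv2.copyMakeBorder(i,0,h-i.shape[0],0,0,0) for i in im]
cv2.imwrite('pics/w7.png',np.hstack(im))
E
```

```text
t=30.50 r=0.0712 ang=-1.398 yaw=0.379 z=0.1186 F [ 3.7  2.1 -0.2] [ 0.09  0.68 -0.36  1.67  0.3   0.84 -1.59]
[[-1.3, -0.4, 0, 0], [-2.6, -1.1, 0, 0], [-3.6, -2.0, 0, 0], [-4.5, -3.1, 0, 0], [-5.1, -4.3, 0, 0], [-5.5, -5.7, 0, 0], [-5.6, -7.1, 0, 0], [-5.4, -8.5, 0, 0], [-4.9, -9.8, 0, 0], [-4.2, -11.0, 0, 0]]
scene [(0.5, [0.625, -0.02])]
top []
```

View pics/w7.png

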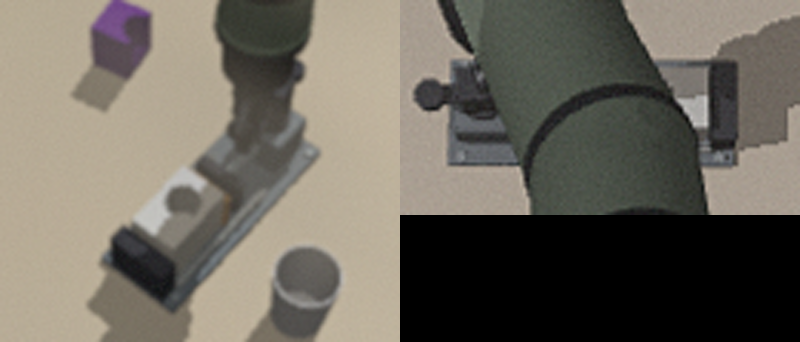

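The halves are closing up, forming a round cup at left px (185,200), with the pad right behind them. I wind on, watching force.

apply_moves --pt "-1.3 -0.4 0 0" --pt "-2.6 -1.1 0 0" --pt "-3.6 -2.0 0 0" --pt "-4.5 -3.1 0 0" --pt "-5.1 -4.3 0 0" --pt "-5.5 -5.7 0 0" --pt "-5.6 -7.1 0 0" --pt "-5.4 -8.5 0 0" --pt "-4.9 -9.8 0 0" --pt "-4.2 -11.0 0 0"

```text
clock: 31.53
position: [0.5489, 0.1198, 0.1185]
tool_rot: [3.14, -0.004, 0.379]
force: [22.7, -10.2, -12.5]
grip_width: 0.0207
```

```bash
python3 -c "
from h import *
arc(-9.68,.2);arc(-11.68,.1)"
```

```text
t=31.53 r=0.0694 ang=2.864 yaw=0.379 z=0.1185 F [ 22.7 -10.2 -12.5] [-0.06  0.59 -0.37  1.85  0.3   0.75 -1.78]
[[0.9, -1.0, 0, 0], [2.1, -1.9, 0, 0], [3.3, -2.5, 0, 0], [4.7, -2.8, 0, 0], [6.1, -2.8, 0, 0], [7.5, -2.6, 0, 0], [8.8, -2.1, 0, 0], [9.9, -1.4, 0, 0], [11.0, -0.4, 0, 0], [11.8, 0.7, 0, 0]]
t=31.53 r=0.0694 ang=2.864 yaw=0.379 z=0.1185 F [ 22.7 -10.2 -12.5] [-0.06  0.59 -0.37  1.85  0.3   0.75 -1.78]
[[0.3, 0.6, 0, 0], [0.6, 1.3, 0, 0], [0.7, 2.0, 0, 0], [0.8, 2.7, 0, 0], [0.9, 3.3, 0, 0], [0.9, 4.0, 0, 0], [0.8, 4.7, 0, 0], [0.6, 5.4, 0, 0], [0.3, 6.1, 0, 0], [0.0, 6.7, 0, 0]]
```

apply_moves --pt "0.9 -1.0 0 0" --pt "2.1 -1.9 0 0" --pt "3.3 -2.5 0 0" --pt "4.7 -2.8 0 0" --pt "6.1 -2.8 0 0" --pt "7.5 -2.6 0 0" --pt "8.8 -2.1 0 0" --pt "9.9 -1.4 0 0" --pt "9.9 -1.4 0 0" --pt "9.9 -1.4 0 0"

```text
clock: 32.37
position: [0.6339, 0.1683, 0.1177]
tool_rot: [3.141, 0.001, 0.378]
force: [-1.5, -6.7, 3.6]
grip_width: 0.0206
```

```bash
python3 -c "
from h import *
arc(-11.28,.05)"
```

```text
t=32.37 r=0.0699 ang=1.306 yaw=0.379 z=0.1177 F [-1.5 -6.7  3.6] [-0.12  0.72 -0.36  1.59  0.3   0.89 -1.78]
[[0.3, 0.2, 0, 0], [0.5, 0.5, 0, 0], [0.8, 0.7, 0, 0], [1.0, 1.0, 0, 0], [1.2, 1.2, 0, 0], [1.4, 1.5, 0, 0], [1.6, 1.8, 0, 0], [1.8, 2.1, 0, 0], [2.0, 2.4, 0, 0], [2.1, 2.7, 0, 0]]
```

```bash
python3 -c "
from h import *
arc(-11.28,.08)"
```

```text
t=32.37 r=0.0699 ang=1.306 yaw=0.379 z=0.1177 F [-1.5 -6.7  3.6] [-0.12  0.72 -0.36  1.59  0.3   0.89 -1.78]
[[0.4, 0.4, 0, 0], [0.8, 0.8, 0, 0], [1.2, 1.2, 0, 0], [1.5, 1.6, 0, 0], [1.8, 2.1, 0, 0], [2.1, 2.6, 0, 0], [2.3, 3.1, 0, 0], [2.4, 3.7, 0, 0], [2.6, 4.2, 0, 0], [2.6, 4.8, 0, 0]]
```

apply_moves --pt "0.4 0.4 0 0" --pt "0.8 0.8 0 0" --pt "1.2 1.2 0 0" --pt "1.5 1.6 0 0" --pt "1.8 2.1 0 0" --pt "2.1 2.6 0 0" --pt "2.3 3.1 0 0" --pt "2.4 3.7 0 0" --pt "2.6 4.2 0 0" --pt "2.6 4.8 0 0"

```text
clock: 33.2
position: [0.6762, 0.1364, 0.1185]
tool_rot: [-3.139, -0.002, 0.381]
force: [4.9, 8.6, 4.7]
grip_width: 0.0207
```

```bash
python3 - <<'E'
from h import *
arc(-12.08,.08)
f=cams.grab_frame("scene")
cv2.imwrite('pics/w8.png',cv2.resize(f["color"][160:240,235:335,::-1],(750,600),interpolation=cv2.INTER_CUBIC))
E
```

```text
t=33.20 r=0.0703 ang=0.531 yaw=0.379 z=0.1185 F [4.9 8.6 4.7] [-0.07  0.76 -0.36  1.49  0.3   0.94 -1.7 ]
[[0.0, 0.6, 0, 0], [0.0, 1.1, 0, 0], [-0.0, 1.7, 0, 0], [-0.1, 2.2, 0, 0], [-0.3, 2.8, 0, 0], [-0.4, 3.3, 0, 0], [-0.7, 3.8, 0, 0], [-0.9, 4.3, 0, 0], [-1.2, 4.8, 0, 0], [-1.6, 5.2, 0, 0]]
```

View pics/w8.png

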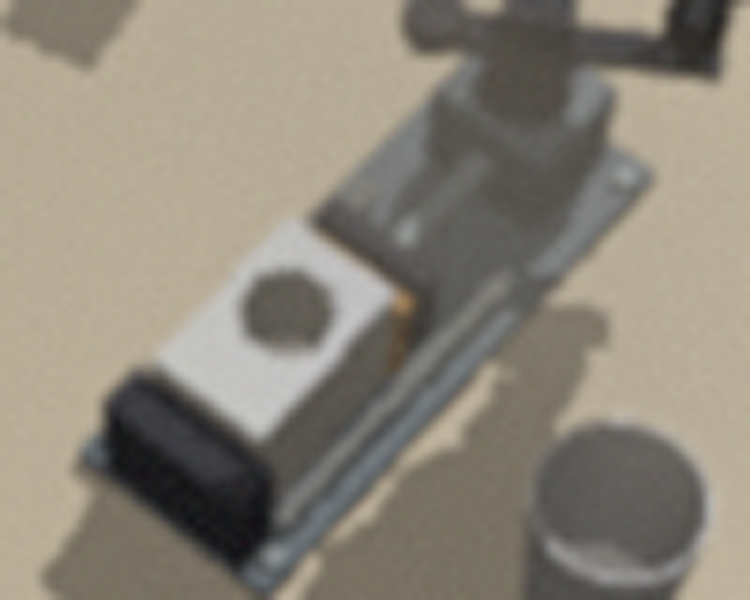

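apply_moves --pt "0 0.6 0 0" --pt "0 1.1 0 0" --pt "0 1.7 0 0" --pt "-0.1 2.2 0 0" --pt "-0.2 2.5 0 0" --pt "-0.2 2.5 0 0" --pt "-0.2 2.5 0 0" --pt "-0.2 2.5 0 0" --pt "-0.2 2.5 0 0" --pt "-0.2 2.5 0 0"

```text
clock: 34.08
position: [0.6852, 0.1114, 0.1192]
tool_rot: [-3.141, -0.005, 0.38]
force: [11.6, 4.1, 2.5]
grip_width: 0.0208
```

```bash
python3 -c "
from h import *
arc(-12.44,.05)"
```

```text
t=34.08 r=0.0704 ang=0.151 yaw=0.379 z=0.1192 F [11.6  4.1  2.5] [-0.03  0.77 -0.35  1.48  0.3   0.94 -1.66]
[[-0.1, 0.3, 0, 0], [-0.2, 0.7, 0, 0], [-0.3, 1.0, 0, 0], [-0.5, 1.3, 0, 0], [-0.6, 1.6, 0, 0], [-0.8, 1.9, 0, 0], [-1.0, 2.2, 0, 0], [-1.2, 2.5, 0, 0], [-1.4, 2.8, 0, 0], [-1.7, 3.0, 0, 0]]
```

apply_moves --pt "-0.1 0.3 0 0" --pt "-0.15 0.5 0 0" --pt "-0.2 0.7 0 0" --pt "-0.25 0.9 0 0" --pt "-0.3 1.0 0 0" --pt "-0.4 1.2 0 0" --pt "-0.4 1.2 0 0" --pt "-0.4 1.2 0 0" --pt "-0.4 1.2 0 0" --pt "-0.4 1.2 0 0"

```text
clock: 34.92
position: [0.6861, 0.0987, 0.1192]
tool_rot: [-3.142, -0.006, 0.38]
force: [12.5, 3.2, 2.2]
grip_width: 0.0206
```

```bash
python3 -c "
from h import *
arc(-12.62,.05)"
```

```text
t=34.92 r=0.0705 ang=-0.029 yaw=0.379 z=0.1192 F [12.5  3.2  2.2] [-0.01  0.77 -0.35  1.48  0.3   0.94 -1.65]
[[-0.2, 0.3, 0, 0], [-0.3, 0.6, 0, 0], [-0.5, 0.9, 0, 0], [-0.7, 1.2, 0, 0], [-0.9, 1.5, 0, 0], [-1.2, 1.7, 0, 0], [-1.4, 2.0, 0, 0], [-1.6, 2.2, 0, 0], [-1.9, 2.5, 0, 0], [-2.2, 2.7, 0, 0]]
```

apply_moves --pt "-0.2 0.3 0 0" --pt "-0.3 0.6 0 0" --pt "-0.4 0.8 0 0" --pt "-0.5 0.9 0 0" --pt "-0.6 1.1 0 0" --pt "-0.7 1.2 0 0" --pt "-0.8 1.35 0 0" --pt "-0.9 1.5 0 0" --pt "-0.9 1.5 0 0" --pt "-0.9 1.5 0 0"

```text
clock: 35.75
position: [0.6835, 0.0807, 0.1192]
tool_rot: [3.141, -0.005, 0.379]
force: [13.4, 1.5, 2.9]
grip_width: 0.0206
```

```bash
python3 -c "
from h import *
arc(-12.87,.05)"
```

```text
t=35.75 r=0.0708 ang=-0.288 yaw=0.379 z=0.1192 F [13.4  1.5  2.9] [ 0.01  0.76 -0.35  1.5   0.3   0.93 -1.62]
[[-0.2, 0.3, 0, 0], [-0.5, 0.5, 0, 0], [-0.7, 0.8, 0, 0], [-1.0, 1.0, 0, 0], [-1.3, 1.2, 0, 0], [-1.5, 1.4, 0, 0], [-1.8, 1.6, 0, 0], [-2.1, 1.8, 0, 0], [-2.5, 1.9, 0, 0], [-2.8, 2.1, 0, 0]]
```

apply_moves --pt "-0.2 0.3 0 0" --pt "-0.5 0.5 0 0" --pt "-0.6 0.6 0 0" --pt "-0.7 0.8 0 0" --pt "-0.8 0.9 0 0" --pt "-1.0 1.0 0 0" --pt "-1.1 1.1 0 0" --pt "-1.3 1.2 0 0" --pt "-1.3 1.2 0 0" --pt "-1.3 1.2 0 0"

```text
clock: 36.58
position: [0.6774, 0.0683, 0.1204]
tool_rot: [-3.14, -0.011, 0.381]
force: [20.3, 13.9, 5.3]
grip_width: 0.0203
```

```bash
python3 - <<'E'
from h import *
import pickle
arc(-13.12,.05)
f=cams.grab_frame("scene");pickle.dump(f,open('s9.pkl','wb'))
c=cam(f);cv2.imwrite('pics/w9.png',cv2.resize(rect(f,c,.070,.565,.665,-.16,.04,.25),(800,400),interpolation=cv2.INTER_CUBIC)[:,:,::-1])
E
```

```text
t=36.58 r=0.0698 ang=-0.484 yaw=0.379 z=0.1204 F [20.3 13.9  5.3] [ 0.04  0.75 -0.36  1.52  0.3   0.92 -1.61]
[[-0.3, 0.2, 0, 0], [-0.6, 0.4, 0, 0], [-0.9, 0.6, 0, 0], [-1.2, 0.7, 0, 0], [-1.5, 0.9, 0, 0], [-1.8, 1.0, 0, 0], [-2.2, 1.1, 0, 0], [-2.5, 1.2, 0, 0], [-2.9, 1.3, 0, 0], [-3.2, 1.3, 0, 0]]
```

View pics/w9.png

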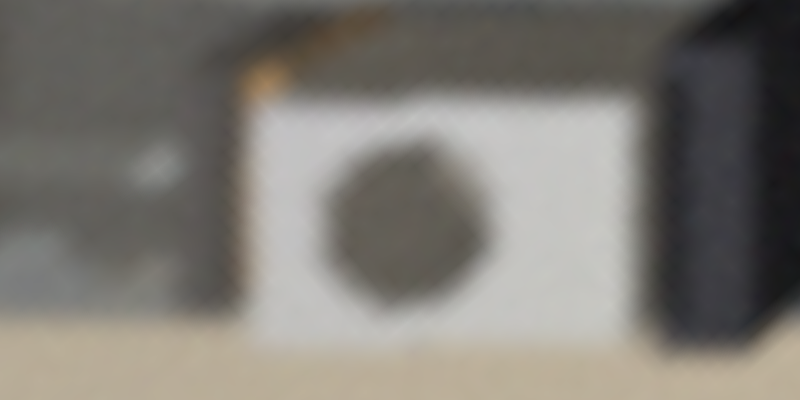

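The end stop has been reached: tangential load rose to about 22 N and the handle lags. The halves show no gap between them at px (250–640), the fixed end is tight, and the jaw is close behind the pad. I relax the load, release and back away.

apply_moves --pt "0.1 -0.15 0 0" --pt "0.2 -0.3 0 0" --pt "0.3 -0.35 0 0" --pt "0.3 -0.35 0 0" --pt "0.3 -0.35 0 0" --pt "0.3 -0.35 0 0" --pt "0.3 -0.35 0 0" --pt "0.3 -0.35 0 0" --pt "0.3 -0.35 0 0" --pt "0.3 -0.35 0 0"

```text
clock: 37.47
position: [0.6783, 0.07, 0.12]
tool_rot: [3.141, -0.008, 0.379]
force: [16.6, 3.6, 7.5]
grip_width: 0.0209
```

apply_moves --pt "0 0 0 0" --pt "0 0 0 0" --pt "0 0 0 0" --pt "0 0 0 0" --pt "0 0 0 0" --pt "0 0 -1 0" --pt "0 0 -3 0" --pt "0 0 -6 0" --pt "0 0 -10 0" --pt "0 0 -14 0" --claw 0.5

```text
clock: 38.3
position: [0.6744, 0.068, 0.2601]
tool_rot: [-3.141, 0.001, 0.379]
force: [1.1, 0.4, 0.0]
grip_width: 0.0426
```

apply_moves --pt "-2 0 -2 0" --pt "-6 2 -2 0" --pt "-10 4 -2 0" --pt "-13 6 -2 0" --pt "-16 8 -2 0" --pt "-18 10 -2 0" --pt "-20 12 -2 0" --pt "-20 12 -2 0" --pt "-20 12 -2 0" --pt "-20 12 -2 0"

```text
clock: 39.13
position: [0.5338, -0.1169, 0.2787]
tool_rot: [3.142, -0.001, 0.379]
force: [0.2, 0.3, 0.6]
grip_width: 0.0423
```

```bash
python3 - <<'E'
from h import *
go(.5,0,.28,.379)
st=telemetry.observe();f=cams.grab_frame("wrist")
s=cams.grab_frame("scene")
a=cv2.resize(f["color"][:,:,::-1],(400,300));b=cv2.resize(s["color"][120:245,220:385,::-1],(400,300),interpolation=cv2.INTER_CUBIC)
cv2.imwrite('pics/w10.png',np.hstack([a,b]))
c=cam(s)
for k,z in dict(mug=0,beaker=0,slat=0,crank=.08,crank_handle=.137).items():
    print(k,[(round(d["score"],2),np.round(onz(c,d["uv"],z)[:2],3).tolist()) for d in cams.pinpoint("scene",k)[:2]])
E
```

```text
t=39.13 at [ 0.5338 -0.1169  0.2787] yaw 0.379 w 0.0423 F [0.2 0.3 0.6] -> shift [  1.18 -12.11  -0.13] turn 0.000
mug [(0.94, [0.628, -0.387])]
beaker [(0.97, [0.775, -0.047])]
slat [(0.6, [0.629, 0.446])]
crank [(0.81, [0.605, 0.108]), (0.79, [0.454, -0.558])]
crank_handle [(0.68, [0.679, 0.09]), (0.61, [0.356, -0.558])]
```

The viewer limit is reached, so I go on numerically. As a last check I touch the hub top gently with shut fingers; contact at z ≈ 0.140 means the crank is fully seated.

apply_moves --pt "3 -3 0 0" --pt "6 -6 0 0" --pt "9 -9.5 0 0" --pt "12 -13 0 0" --pt "14.5 -16 0 0" --pt "15.7 -17.2 0 0" --pt "15.7 -17.2 3 0" --pt "15.7 -17.2 6 0" --pt "15.7 -17.2 9 0" --pt "15.7 -17.2 10 0" --claw 1 --force 20

```text
clock: 40.32
position: [0.6141, 0.1003, 0.1741]
tool_rot: [-3.141, 0.005, 0.38]
force: [-0.4, 0.1, 0.3]
grip_width: -0.0001
```

```bash
python3 -c "
from h import *
go(.6156,.1008,.1435,.379)"
```

```text
t=40.32 at [0.6141 0.1003 0.1741] yaw 0.380 w -0.0001 F [-0.4  0.1  0.3] -> shift [0.17 0.01 3.06] turn 0.001
```

apply_moves --pt "0.1 0 1 0" --pt "0.1 0 1.8 0" --pt "0.1 0 2.4 0" --pt "0.1 0 2.6 0" --pt "0.1 0 2.6 0" --pt "0.1 0 2.6 0" --pt "0.1 0 2.6 0" --pt "0.1 0 2.6 0" --pt "0.1 0 2.6 0" --pt "0.1 0 2.6 0"

```text
clock: 41.15
position: [0.6168, 0.1007, 0.1524]
tool_rot: [3.141, -0.0, 0.379]
force: [0.4, 0.4, -0.3]
grip_width: 0.0003
```

```bash
python3 -c "
from h import *
go(.6156,.1008,.1415,.379)"
```

```text
t=41.15 at [0.6168 0.1007 0.1524] yaw 0.379 w 0.0003 F [ 0.4  0.4 -0.3] -> shift [-0.11 -0.05  1.09] turn -0.000
```

apply_moves --pt "0 0 0.4 0" --pt "0 0 0.7 0" --pt "0 0 0.9 0" --pt "0 0 1.0 0" --pt "0 0 1.1 0" --pt "0 0 1.15 0" --pt "0 0 1.2 0" --pt "0 0 1.2 0" --pt "0 0 1.2 0" --pt "0 0 1.2 0"

```text
clock: 41.98
position: [0.6169, 0.1008, 0.1404]
tool_rot: [3.142, -0.0, 0.379]
force: [-0.4, -1.0, 4.7]
grip_width: 0.0
```

The fingers touch at z = 0.1404 with 4.7 N against an expected 0.140, so the crank is fully down. Retreating and making the last measurements.

apply_moves --pt "0 0 -3 0" --pt "0 0 -7 0" --pt "0 0 -11 0" --pt "0 0 -14 0" --pt "-4 3 -14 0" --pt "-8 6 -14 0" --pt "-12 9 -14 0" --pt "-14 11 -14 0" --pt "-14 11 -14 0" --pt "-14 11 -14 0"

```text
clock: 42.82
position: [0.526, -0.0571, 0.2804]
tool_rot: [3.14, 0.001, 0.374]
force: [-0.9, -0.2, -0.3]
grip_width: 0.0001
```

```bash
python3 - <<'E'
from h import *
import pickle
st=telemetry.observe();f=cams.grab_frame("wrist");c=cam(f,st);print(np.round(st["position"],3),np.round(st["force"],1))
for nm,z in dict(crank=.08,crank_handle=.137,pad_face=.042,thick_half=.01,thin_half=.01).items():
    print(nm,[(round(d["score"],2),np.round(onz(c,d["uv"],z)[:2],3).tolist()) for d in cams.pinpoint("wrist",nm)[:2]])
def edges(f,c,z,n):
    im=cv2.cvtColor(rect(f,c,z,.595,.61,-.16,.06),cv2.COLOR_RGB2GRAY).astype(float).mean(0)
    hue=rect(f,c,z,.595,.61,-.16,.06).astype(float).mean(0);o=hue[:,0]-hue[:,2]
    g=np.gradient(cv2.GaussianBlur(im[None],(9,1),1.5)[0]);pk=[]
    for j in np.argsort(-abs(g)):
        if all(abs(j-k)>8 for k in pk): pk.append(j)
    w=np.where(o>25)[0];print(n,[(round(float(.06-j*.0005),4),round(float(g[j]),1)) for j in pk[:7]],'wood y',(.06-w.min()*.0005,.06-w.max()*.0005) if len(w) else None)
for zz in (.070,):
    f0,s0=pickle.load(open('w3.pkl','rb'));edges(f0,cam(f0,s0),zz,'before')
    edges(f,c,zz,'after')
E
```

```text
[ 0.526 -0.057  0.28 ] [-0.9 -0.2 -0.3]
crank [(0.79, [0.458, -0.454]), (0.57, [0.616, 0.1])]
crank_handle []
pad_face [(0.57, [0.618, -0.032])]
thick_half [(0.94, [0.612, -0.099]), (0.75, [0.384, 0.095])]
thin_half [(0.56, [0.618, -0.046])]
before [(-0.13, -14.8), (-0.016, 9.1), (-0.0005, -9.0), (0.0095, 8.0), (-0.0395, -7.2), (-0.01, 6.9), (-0.149, 6.2)] wood y (np.float64(0.010999999999999996), np.float64(-0.0010000000000000009))
after [(-0.129, -13.1), (-0.0215, 7.8), (-0.032, 6.4), (-0.0035, -6.0), (-0.0875, 4.3), (-0.1495, 4.2), (0.0575, 3.5)] wood y (np.float64(-0.021500000000000005), np.float64(-0.0315))
```

```bash
python3 -c "
from h import *
print(workorder.job_done())"
```

```text
the job is handed in; nothing more can be done
None
```

The mould is packed and clamped, and the job was handed in at about 43 s of the 72 s allowed. Both halves stand upright in the channel, the thick one at the fixed end, with hollows facing. The small crank (70 mm handle offset) is on the shaft and was wound clockwise about 16.4 rad until the end stop was felt.

Last checks:
- **Crank seating:** a fingertip touch met the hub top at z = 0.1404 with 4.7 N (0.140 expected), so the crank is fully down.
- **Clamping:** the pad front moved 31.5 mm and stands about 93 mm from the fixed face, which matches the two halves pressed tight. From the winding count, the pad is pushed in by about 7 mm. That is inferred, not measured directly.
- **Bystanders:** the final scene detections put the mug, beaker and slat 9 to 16 mm from their first estimates. The arm never went near them, so I put this down to detector noise; I did not check it another way.
- **Disagreement:** the last wrist view found the crank correctly at (0.616, 0.100) but did not find its handle. It also gave a higher score to what I take to be the large look-alike crank.
- **Not viewed:** the viewer limit was used up, so the final picture after release was not looked at. These checks are numerical.

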